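# Hold a mill ball in its tray under the bench magnifier

## Task

Set up the bench magnifier to check the steel grinding ball for wear: swing its arm until the lens stands centrally over the white tile, and tilt the lens head level. Then pick up the ball tray by its handle and, without letting the ball leave its pocket, bring the ball under the middle of the lens, about 10 cm below the glass. Finish while still holding the tray there, level and still, with the magnifier as you set it and the rest of the bench undisturbed.

Things in the scene. Friction and masses are not known exactly. Their poses are not given: they have to be found in the camera images.
- magnifier: Bench magnifier stand, fixed to the bench: cream round foot 140 mm across and 24 mm high, steel post 16 mm thick rising to 242 mm, the swivel clamp on it reaching to 266 mm. Origin on the post's axis at bench height, z up. Its -x axis is the direction in which the arm points when joint swivel reads 0.
- swivel (a joint): Swing of the magnifier's level arm about the upright post, rad. 0: arm along the stand's own -x axis; positive swings the lens from there towards the stand's +y (clockwise seen from above). Range -1.2 to 1.2. Stiff friction joint (about 0.22 N m, so 1 to 2 N at the lens) that stays where it is left.
- head (a joint): Tilt of the lens head about the arm's own long axis, which passes level through the lens centre, rad. 0: lens level; positive: the head's grey side handle is raised. Range -1 to 1. Friction joint (about 0.14 N m, 1.5 N at the handle), stays where it is left.
- lens_center (a point): Middle of the round clear lens, in its cream ring 124 mm in outer diameter and 20 mm thick. It lies 180 mm from the post's axis and always 250 mm above the bench. Its x axis lies along the arm towards the post, its y axis towards the grey side handle, z out of the lens's upper face.
- handle_grip (a point): Gripping point in the middle of the head's grey side handle, a bar 62 mm long, 16 mm wide, 14 mm thick that sticks straight out of the ring at right angles to the arm, in the plane of the lens. The point is 100 mm from the lens centre along the lens's y axis; axes as lens_center (x across the 16 mm width, y along the bar). Grips of 20 to 40 N across the 16 mm suit it.
- tile: Square white ceramic tile 100 x 100 x 6 mm lying fixed on the bench under the lens's circle; origin at the centre of its underside. Its centre is about 180 mm from the post's axis.
- tray: Ball tray, about 0.14 kg: flat aluminium plate 76 x 60 x 9 mm with one round pocket 24 mm wide and 4 mm deep in its middle, and a handle along its -x axis: a raised metal neck, then a pale grey bar grip. Origin at the centre of the plate's underside (on the bench), x away from the handle, z up. Overall it reaches to x = -208 mm.
- tray_grip (a point): Gripping point in the pale grey bar grip of the tray's handle: 160 mm from the pocket's centre along the tray's -x axis and 21 mm above the tray's underside. The bar is 90 mm long (45 mm behind it towards the tail, 42 towards the plate), 16 mm wide, 18 mm tall, its underside 12 mm above the bench; a stub foot at its tail end rests on the bench. Axes as the tray.
- pocket (a point): Where the ball's centre is when it lies in the middle of the tray's pocket: on the pocket's axis, 15 mm above the tray's underside. z is the tray's upright axis.
- ball_center (a point): Centre of the loose polished steel ball, 20 mm in diameter, 33 g, lying free in the tray's pocket; it can roll about 5 mm to each side there. Its axes turn as it rolls.
- tape: Bystander: blue tape roll lying flat, 80 mm across, 20 mm high. Origin centre of underside.
- jar: Bystander: small glass jar with white cap, 40 mm across, 62 mm high. Origin centre of underside.
- beaker: Bystander: white plastic beaker, 80 mm across, 95 mm high. Origin centre of underside.
- reagent: Bystander: glass reagent bottle with black cap, 76 mm across, 160 mm high. Origin centre of underside.
- rack: Bystander: low red tube rack 60 x 115 x 26 mm (x, y, z). Origin centre of underside.
- marker: Bystander: marker pen lying along its own x axis, 128 mm long, 14 mm thick. Origin at the middle, at bench height.
Things that resemble listed ones, but are neither listed nor needed, are in the scene too. Several things look just like the tile: the one meant starts farthest to the robot's right.

How it is judged:
By the outcome, as a careful person would: the job done as asked, in the order asked, and still so for the second after the job is handed in, while the arm keeps its last pose, push and grip.
It also fails if it takes over 58 s, if anything falls off the work surface, if the arm or the gripper's body presses on something with over 40 N, if the wrist force passes 120 N, or if a joint passes its speed limit or range.

## Robot

A 6-joint arm with a two-finger parallel gripper is mounted at the origin on the work surface. World frame = base frame: x ahead of the robot, y to its left, z up, the work surface at z = 0. Lengths are in m, angles in degrees, forces in N, time in s.
With the tool pointing down it reaches from about 0.4 to 0.825 m from the base axis. Payload 7 kg.
Tool frame: the origin (TCP) lies midway between the tips of the shut fingers; the grasp point (between the pads) lies r.grasp_offset behind it (r.grasp_offset is the distance from the TCP to the grasp point, in m); x points along the fingers, z is the direction in which the jaws open and shut, and the axes are right-handed (so a half turn about x gives the same grasp; the last joint's range is limited). The gripper opens to 88 mm and grips with 3 to 60 N. Pads are 19 mm wide; open, the fingers measure 130 mm over their backs; the gripper's body (78 mm by 193 mm) begins 47 mm behind the grasp point.
Start: joints at [16.507, 20.546, 0.682, 0, -70.136, -16.507], TCP at [0.675, -0, 0.227] pointing down, gripper open.
Joint ranges: [-176.03, 176.03], [-82.01, 121.73], [-58.28, 71.71], [-173.87, 95.51], [-174.79, -0.11], [-173.66, 173.66]. Speed limits (degrees/s): [136.94, 136.94, 172.46, 180, 180, 180].

## Interface

Orientations are given as [roll, pitch, yaw] about the fixed x, y, z axes, in that order (R = Rz(yaw) Ry(pitch) Rx(roll)).
In Python, from plant import readout, vision, close_job, r gives the robot as it stands.
- The arm moves only by the shell command python3 -m handwheel 'ROWS' [OPENING] [FORCE]. ROWS is JSON, a list that holds one entry, the list of rows, each a list of 4 numbers: the shift along the world's x, y, z in units of 40 mm (1.0 is 40 mm), then the turn about the world's z in units of 5 degrees (1.0 is 5 degrees). In form: [[[tx, ty, tz, roll], ...]]. A call has 1 to 8 rows; each row shifts and turns the pose as measured when the row begins; what a row does not reach is not made up. A row lasts 1/10 s, in which the tool goes at most 50 mm and 8.59 degrees, less where a joint would pass 70% of its speed; a pose out of reach is approached as far as the arm can. A call is refused whole if a number of a shift passes 1 or a number of a turn 1, either way. A call with a gripper value outside its range is refused whole. OPENING is the finger opening in mm, from 0 to 87.6, set as the call begins (- or left out, the last holds). The fingers move at their own pace and stop on an object; FORCE is the grip in N (left out, the last holds). Time passes only in rows, so rows that do not move let the fingers close. It gives the time, the measured TCP pose, the force and the opening at its end, in the units of the state.
- readout.get_state(): the state, without advancing time (a new reading comes with each control period).
- vision.capture(name): name is "scene" or "side" or "wrist"; returns the picture (420x560x3 uint8, blue, green, red); there is no depth.
- vision.get_calibration(name): a dict with "intrinsics" (3x3 intrinsics, pixels), "pose" (4x4, takes a point from camera to world coordinates). Camera axes: x right, y up, looking along -z (the intrinsics and any distortion apply to the point x, -y, -z); pixel columns grow to the right and rows downward; lengths in m; the calibration is good to about 2 mm. A picture is of the moment at which its call begins: read the wrist's pose just before it. get_calibration takes no time and is no camera call; for the wrist camera it gives the pose at the moment of the call.
- close_job(): hands the job in, once; it reports no verdict.
The state is a dict: "time_s": time; "joints": joint angles; "qd": joint speeds; "joint_torque": joint torques, N m; "tcp_pos": TCP position; "eef_rot": TCP orientation; "contact_force": force on the tool from outside, world axes, zero at the start; "moment": the same for the moment, N m; "gripper_width": finger opening in m.
Only numpy, scipy, OpenCV 4.12 (cv2) and the standard library are available. Lean on these libraries where they do the work, as an engineer would, in place of code of your own. Each camera call takes 0.05 s, during which the arm holds its last target.

## Working session

There is one attempt and no reset: what is moved stays moved. The work goes in short steps, Python scripts to look and compute and a shell command to move; the robot and the scene stay as the last step left them, time stands still between calls to the robot, and variables do not carry over. Pictures are saved under pics/ and viewed, and the job is handed in when it is done.

```bash
ls; mkdir -p pics; python3 - <<'E'
from plant import readout, vision, r
import cv2
s=readout.get_state(); print(s); print(r.grasp_offset)
for n in ["scene","side","wrist"]:
    c=vision.get_calibration(n); print(n,c)
    im=vision.capture(n); cv2.imwrite(f"pics/{n}0.png",im)
E
```

```text
pics
{'time_s': 0.0, 'joints': array([ 1.65057730e+01,  2.05931219e+01,  6.32752725e-01, -1.97336628e-02,
       -7.01345621e+01, -1.65063121e+01]), 'qd': array([-0.00054305, -0.00240272,  0.01003364, -0.07166927, -0.07418595,
        0.06534216]), 'joint_torque': array([-8.00930356e-04, -5.82726967e+01,  2.93058443e+01,  6.99745238e+00,
        6.93249181e-03, -2.06530804e-04]), 'tcp_pos': array([ 6.74510484e-01, -4.28067844e-05,  2.25597098e-01]), 'eef_rot': array([   5.45092138,   89.90327256, -174.55633886]), 'contact_force': array([ 0.06851582, -1.03752673,  0.2716908 ]), 'moment': array([-0.00723718,  0.02444843, -0.01531884]), 'gripper_width': 0.08729304071877007}
0.0188
scene {'intrinsics': array([[381.73318454,   0.        , 288.93529245],
       [  0.        , 381.73318454, 206.69562479],
       [  0.        ,   0.        ,   1.        ]]), 'pose': array([[-0.72688733, -0.53555877,  0.42989721,  0.92774538],
       [ 0.68663051, -0.55474874,  0.46988549,  0.5001078 ],
       [-0.01316635,  0.63673435,  0.77097083,  0.89541509],
       [ 0.        ,  0.        ,  0.        ,
[... 271 characters left out ...]
.56948043,  0.52202793, -0.63496368, -0.75706926],
       [-0.01540705,  0.76554296,  0.64320028,  0.93844135],
       [ 0.        ,  0.        ,  0.        ,  1.        ]])}
wrist {'intrinsics': array([[325.12662227,   0.        , 283.13974981],
       [  0.        , 325.12662227, 213.66528903],
       [  0.        ,   0.        ,   1.        ]]), 'pose': array([[-9.99998527e-01, -4.35615267e-04,  1.66045703e-03,
         6.74287078e-01],
       [-3.31931499e-05, -9.62179862e-01, -2.72414962e-01,
        -7.35450916e-02],
       [ 1.71632644e-03, -2.72414615e-01,  9.62178430e-01,
         3.84342468e-01],
       [ 0.00000000e+00,  0.00000000e+00,  0.00000000e+00,
         1.00000000e+00]])}
```

View pics/scene0.png

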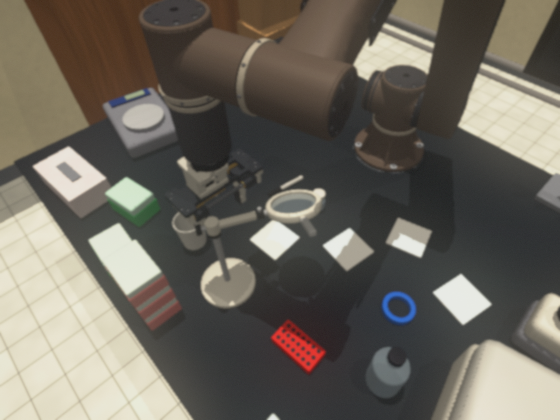

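View pics/side0.png

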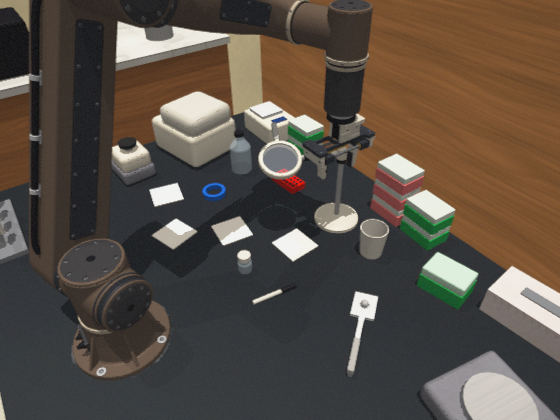

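View pics/wrist0.png

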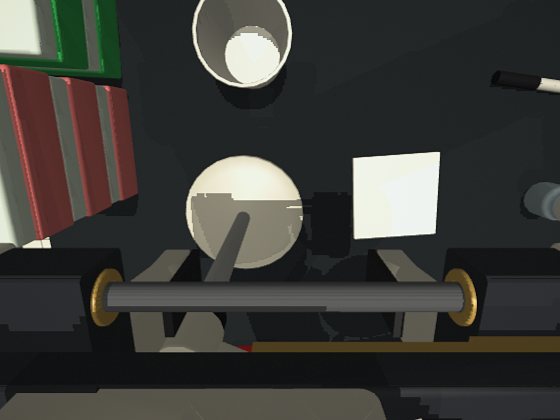

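```bash
cat > h.py <<'E'
import numpy as np, cv2
from plant import readout, vision, r
def ray(c,u,v):
    K=c["intrinsics"];P=c["pose"]
    d=np.array([(u-K[0,2])/K[0,0],-(v-K[1,2])/K[1,1],-1.0])
    return P[:3,3],P[:3,:3]@d
def onz(c,u,v,z):
    o,d=ray(c,u,v); return o+d*(z-o[2])/d[2]
def proj(c,p):
    P=c["pose"];q=P[:3,:3].T@(np.array(p)-P[:3,3]);K=c["intrinsics"]
    return np.array([K[0,2]+K[0,0]*q[0]/-q[2],K[1,2]-K[1,1]*q[1]/-q[2]])
def crop(im,x0,y0,x1,y1,f,name):
    cv2.imwrite(name,cv2.resize(im[y0:y1,x0:x1],None,fx=f,fy=f,interpolation=cv2.INTER_CUBIC))
def tri(pairs):
    A=np.zeros((3,3));b=np.zeros(3)
    for c,u,v in pairs:
        o,d=ray(c,u,v);d=d/np.linalg.norm(d);M=np.eye(3)-np.outer(d,d);A+=M;b+=M@o
    return np.linalg.solve(A,b)
E
python3 - <<'E'
from h import *
sc=vision.get_calibration("scene");si=vision.get_calibration("side")
np.set_printoptions(precision=4,suppress=True)
for n,u,v,z in [("tileA",295,244,.006),("tileB",232,230,.006),("tileC",175,234,.006),("tileD",166,194,.006),("foot",336,217,.024),("lens",280,159,.25),("plate",365,306,.009),("ball",365,300,.015),("tail",351,370,.03),("beaker",373,230,.095),("jar",245,255,.062),("red",290,183,.026),("tape",214,191,.02),("reag",240,135,.16)]:
    print(n,onz(si,u,v,z))
for n,u,v,z in [("tileA",275,239,.006),("tileB",348,249,.006),("tileC",409,237,.006),("tileD",462,299,.006),("foot",228,283,.024),("lens",293,206,.25),("?",274,418,0)]:
    print(n,onz(sc,u,v,z))
s=cv2.imread("pics/scene0.png");d=cv2.imread("pics/side0.png")
crop(s,180,150,360,310,4,"pics/s_crop.png")
crop(d,230,100,420,250,4,"pics/d_crop.png")
crop(d,320,270,400,390,5,"pics/tray_crop.png")
E
```

```text
tileA [0.5422 0.0073 0.006 ]
tileB [0.4184 0.1734 0.006 ]
tileC [0.264  0.2614 0.006 ]
tileD [0.3247 0.4691 0.006 ]
foot [0.7096 0.0153 0.024 ]
lens [0.5617 0.1093 0.25  ]
plate [ 0.5516 -0.2873  0.009 ]
ball [ 0.5613 -0.276   0.015 ]
tail [ 0.3899 -0.4102  0.03  ]
beaker [ 0.7    -0.1485  0.095 ]
jar [0.369  0.0071 0.062 ]
red [0.6963 0.246  0.026 ]
tape [0.4615 0.3688 0.02  ]
reag [0.6134 0.4286 0.16  ]
tileA [0.5415 0.0168 0.006 ]
tileB [0.4185 0.1815 0.006 ]
tileC [0.2642 0.274  0.006 ]
tileD [0.3259 0.4767 0.006 ]
foot [0.7266 0.0444 0.024 ]
lens [0.5601 0.1115 0.25  ]
? [0.844  0.3489 0.    ]
```

View pics/s_crop.png

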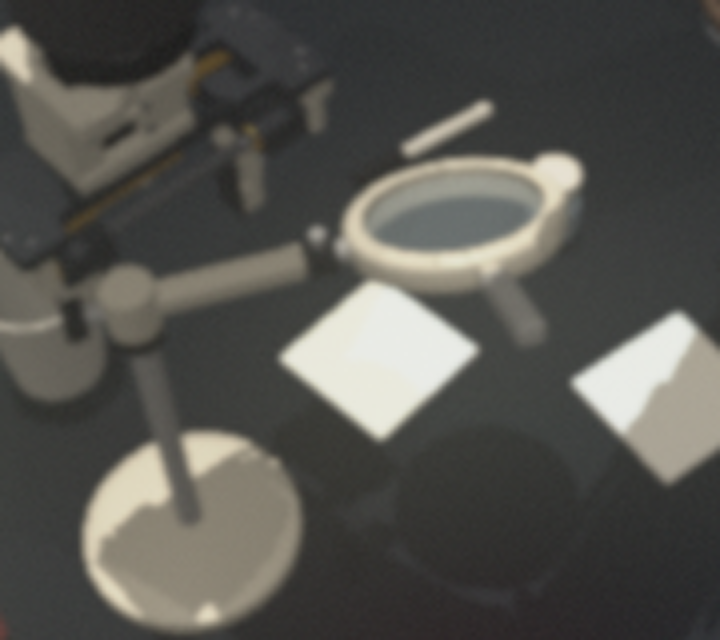

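View pics/d_crop.png

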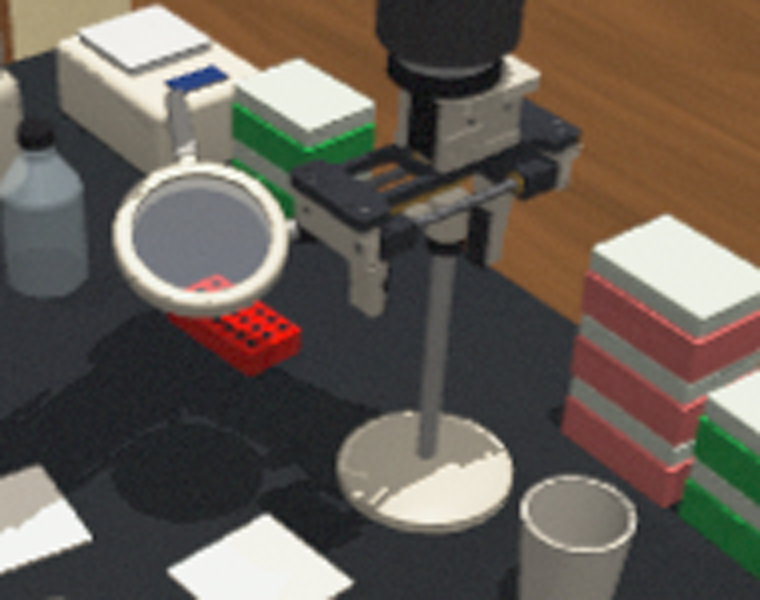

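View pics/tray_crop.png

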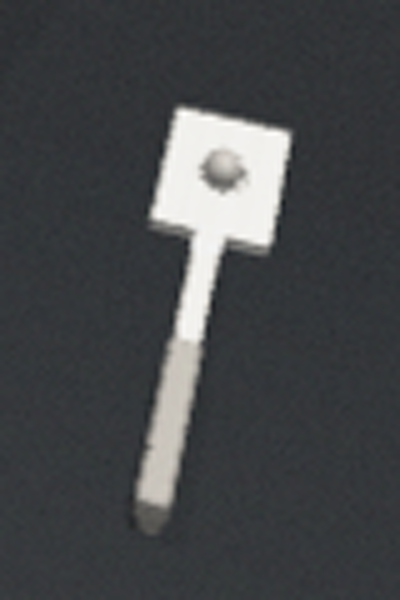

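```bash
python3 - <<'E'
from h import *
np.set_printoptions(precision=4,suppress=True)
w=vision.get_calibration("wrist");sc=vision.get_calibration("scene");si=vision.get_calibration("side")
print(w.keys())
print("tile",onz(w,396,195,.006),"foot",onz(w,245,212,.024),"beaker",onz(w,242,43,.095), onz(w,252,55,.003))
print("scene tcp",proj(sc,[.6745,0,.2256]),"side tcp",proj(si,[.6745,0,.2256]))
def white(c,im,n):
    g=im.min(axis=2);m=(g>150).astype(np.uint8)
    cs,_=cv2.findContours(m,0,2)
    for k in cs:
        a=cv2.contourArea(k)
        if 300<a<9000:
            p=cv2.approxPolyDP(k,.05*cv2.arcLength(k,True),True)
            if len(p)==4:
                q=p[:,0]; P=np.array([onz(c,*t,.006) for t in q])
                print(n,a,q.tolist(),P[:,:2].mean(0),np.linalg.norm(np.roll(P,-1,0)-P,axis=1))
white(sc,cv2.imread("pics/scene0.png"),"scene")
white(si,cv2.imread("pics/side0.png"),"side")
white(w,cv2.imread("pics/wrist0.png"),"wrist")
E
```

```text
dict_keys(['intrinsics', 'pose'])
tile [0.5393 0.0106 0.006 ] foot [0.7177 0.0265 0.024 ] beaker [ 0.707  -0.1345  0.095 ] [ 0.7071 -0.1422  0.003 ]
scene tcp [222.1577 212.656 ] side tcp [334.9773 170.5659]
scene 5605.5 [[487, 342], [460, 419], [559, 419], [559, 376]] [0.4265 0.6657] [0.1916 0.2023 0.0917 0.1522]
scene 1470.5 [[460, 274], [433, 292], [465, 323], [490, 303]] [0.3225 0.4741] [0.0972 0.0997 0.0921 0.0964]
scene 457.5 [[391, 241], [418, 256], [425, 246], [401, 232]] [0.2835 0.2864] [0.0816 0.0416 0.0749 0.0455]
scene 455.0 [[351, 229], [323, 245], [335, 258], [354, 236]] [0.4145 0.1519] [0.0997 0.0521 0.0935 0.0253]
scene 2519.0 [[116, 224], [89, 241], [128, 294], [160, 271]] [ 0.8819 -0.2318] [0.0844 0.2269 0.0949 0.2278]
scene 1001.0 [[272, 220], [251, 240], [276, 258], [298, 236]] [0.541  0.0131] [0.091  0.0936 0.0947 0.0953]
scene 783.5 [[124, 178], [106, 194], [131, 210], [150, 192]] [ 0.758  -0.4331] [0.0785 0.1163 0.0831 0.117 ]
scene 1990.0 [[67, 147], [34, 167], [70, 200], [105, 178]] [ 0.8534 -0.6547] [0.1235 0.2291 0.123  0.237 ]
scene 735.5 [[163, 110], [136
[... 974 characters left out ...]
54, 205], [183, 198]] [0.326  0.4714] [0.0959 0.0963 0.0991 0.0948]
side 544.5 [[379, 161], [405, 179], [424, 170], [397, 154]] [1.1117 0.1129] [0.1384 0.0984 0.1341 0.091 ]
side 1159.5 [[277, 135], [259, 162], [287, 175], [303, 155]] [0.7885 0.4299] [0.2113 0.1371 0.1474 0.1852]
side 1264.5 [[228, 107], [194, 92], [161, 110], [196, 124]] [0.6993 0.9991] [0.2453 0.2234 0.2258 0.2005]
wrist 3395.5 [[297, 191], [226, 158], [188, 225], [197, 192]] [0.7407 0.0068] [0.0911 0.0954 0.0434 0.1187]
wrist 6663.0 [[439, 152], [353, 158], [355, 238], [435, 232]] [0.5399 0.0122] [0.0987 0.0984 0.0983 0.0974]
wrist 1860.0 [[0, 0], [0, 51], [38, 53], [32, 0]] [ 0.9498 -0.1686] [0.0486 0.0398 0.0494 0.0326]
```

```bash
python3 -m handwheel '[[[0,0,1,0],[0,0,1,0],[-0.5,0,1,0],[-1,0,1,0],[-1,0,0.5,0],[0,0,0,0]]]' 50; python3 - <<'E'
from h import *
np.set_printoptions(precision=4,suppress=True)
sc=vision.get_calibration("scene");si=vision.get_calibration("side")
a=tri([(sc,302.5,218.8),(si,277.5,133.8)]);b=tri([(sc,313.8,233.8),(si,274.5,122.5)]);l=tri([(sc,293,206),(si,280,159)])
print(a,b,l,np.linalg.norm(b-a),np.linalg.norm(b-l))
for n in ["scene","side","wrist"]:
    print(vision.get_calibration(n)["pose"][:3,3]);cv2.imwrite(f"pics/{n}1.png",vision.capture(n))
s=cv2.imread("pics/scene1.png");d=cv2.imread("pics/side1.png")
crop(s,190,160,350,300,5,"pics/s_crop1.png")
crop(d,240,100,380,240,5,"pics/d_crop1.png")
E
```

```text
time_s: 0.75
tcp_pos: [0.5734, -0.0008, 0.4025]
eef_rot: [10.1, 89.4, -170.0]
contact_force: [-0.6, -1.2, 0.8]
gripper_width: 0.0513
[0.5947 0.1722 0.291 ] [0.6127 0.2176 0.3022] [0.561  0.1106 0.2497] 0.05011115160916002 0.12990013771130313
[0.9277 0.5001 0.8954]
[-0.0322 -0.7571  0.9384]
[ 0.577  -0.0734  0.5573]
```

View pics/s_crop1.png

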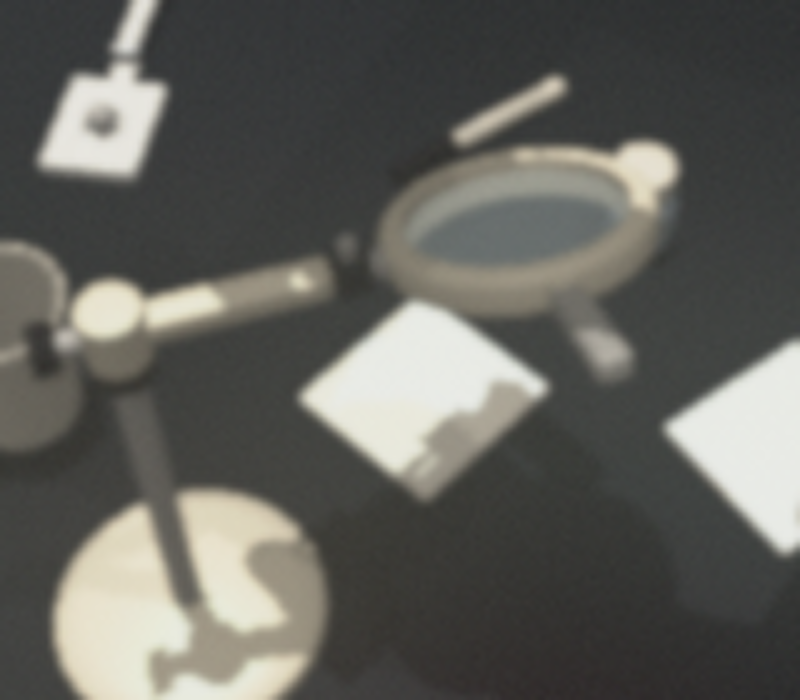

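View pics/d_crop1.png

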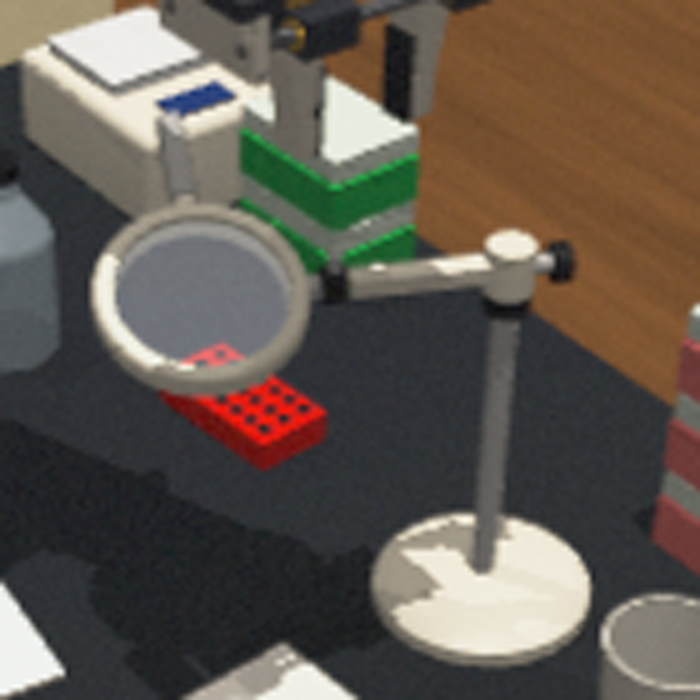

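View pics/wrist1.png

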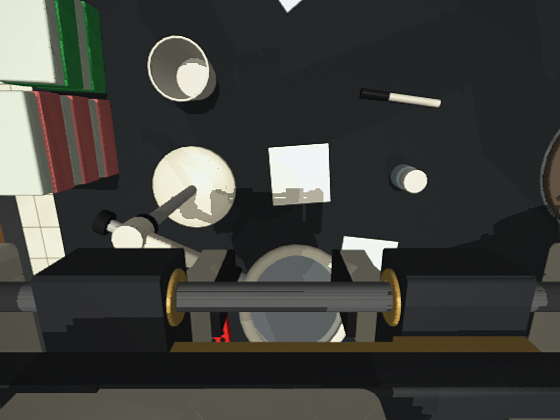

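```bash
python3 - <<'E'
from h import *
np.set_printoptions(precision=4,suppress=True)
sc=vision.get_calibration("scene");si=vision.get_calibration("side");w=vision.get_calibration("wrist")
print(onz(sc,212.6,222,.266),onz(si,342.6,149.4,.266),onz(w,128,237,.266))
print(onz(sc,228,600/5+160+3,.012),"tilewrist",onz(w,300,174.5,.006))
s=cv2.imread("pics/scene1.png");d=cv2.imread("pics/side1.png")
# lens ring handle fine
def P(u,v,x0,y0,f=5): return (u/f+x0,v/f+y0)
L=tri([(sc,*P(525,235,190,160)),(si,*P(203,297,240,100))])
E=tri([(sc,*P(612,372,190,160)),(si,*P(172,120,240,100))])
A=tri([(sc,*P(575,298,190,160)),(si,*P(183,195,240,100))])
print(L,E,A,np.linalg.norm(E-L))
# predicted model
post=np.array([.718,.027,0]);
for post in [np.array([.718,.027,0])]:
  for sw in [27,29,31]:
    for t in [20,25,30]:
      a=np.radians(180-sw);lc=post+.18*np.array([np.cos(a),np.sin(a),0])+[0,0,.25]
      x=-np.array([np.cos(a),np.sin(a),0]);y=np.cross([0,0,1],x);tt=np.radians(t)
      e=lc+.131*(np.cos(tt)*y+np.array([0,0,np.sin(tt)]))
      print(sw,t,lc,e,(proj(sc,lc)-[190,160])*5,(proj(si,lc)-[240,100])*5,(proj(sc,e)-[190,160])*5,(proj(si,e)-[240,100])*5)
E
```

```text
[0.7192 0.0363 0.266 ] [0.7203 0.0248 0.266 ] [0.7176 0.0296 0.266 ]
[0.7239 0.0382 0.012 ] tilewrist [0.5389 0.0117 0.006 ]
[0.561  0.1128 0.2475] [0.6123 0.2154 0.2981] [0.5869 0.1692 0.2781] 0.12543897850870378
27 20 [0.5576 0.1087 0.25  ] [0.6135 0.2184 0.2948] [514.6529 223.5118] [194.6276 297.8137] [606.7558 384.6493] [165.53   121.7363]
27 25 [0.5576 0.1087 0.25  ] [0.6115 0.2145 0.3054] [514.6529 223.5118] [194.6276 297.8137] [603.989  359.5995] [166.0533 109.3846]
27 30 [0.5576 0.1087 0.25  ] [0.6091 0.2098 0.3155] [514.6529 223.5118] [194.6276 297.8137] [600.3904 332.9926] [166.7951  98.2201]
29 20 [0.5606 0.1143 0.25  ] [0.6202 0.2219 0.2948] [518.5434 234.0888] [193.3196 291.7629] [600.945  400.2426] [171.5301 116.1146]
29 25 [0.5606 0.1143 0.25  ] [0.6181 0.2181 0.3054] [518.5434 234.0888] [193.3196 291.7629] [598.5031 375.0618] [171.8425 103.786 ]
29 30 [0.5606 0.1143 0.25  ] [0.6156 0.2135 0.3155] [518.5434 234.0888] [193.3196 291.7629] [595.3159 348.2762] [172.3177  92.642 ]
31 20 [0.5637 0.1197 0.25  ] [0.6271 0.2252 0.2948] [521.9843 244.865 ] [192.4037 285.7323] [594.3919 415.8379] [177.8708 110.6347]
31 25 [0.5637 0.1197 0.25  ] [0.6249 0.2215 0.3054] [521.9843 244.865 ] [192.4037 285.7323] [592.2779 390.5368] [177.9757  98.3247]
31 30 [0.5637 0.1197 0.25  ] [0.6221 0.217  0.3155] [521.9843 244.865 ] [192.4037 285.7323] [589.5083 363.5848] [178.1883  87.196 ]
```

```bash
python3 -m handwheel '[[[0.1,0.7,0,-0.8],[0.1,0.8,0,-0.9],[0.1,0.8,0,-0.9],[0.1,0.8,0,-0.9],[0.1,0.8,0,-0.9],[0.1,0.7,0,-0.9],[0,0.2,0,-0.2],[0,0,0,0]]]' 50; python3 - <<'E'
from h import *
for n in ["scene","side","wrist"]:
    cv2.imwrite(f"pics/{n}2.png",vision.capture(n))
w=vision.get_calibration("wrist")
for p in [(.601,.192,.2875),(.612,.216,.299),(.5605,.112,.25),(.719,.029,.266)]: print(proj(w,p))
print(readout.get_state())
E
```

```text
time_s: 1.7
tcp_pos: [0.6031, 0.2, 0.3779]
eef_rot: [32.4, 87.5, -176.6]
contact_force: [-0.1, -0.5, 0.6]
gripper_width: 0.0502
[276.68083396 212.0776853 ]
[279.69225722 248.13839137]
[271.29949582  97.9162739 ]
[ 41.15858782 101.12500472]
{'time_s': 1.85, 'joints': array([ 34.96105128,  15.25284007,  13.04026797,  -1.31506408,
       -89.87043973, -63.95611267]), 'qd': array([-0.48347075, -1.52819792,  0.37839504,  0.2643883 , -0.12354383,
       -0.19091216]), 'joint_torque': array([ 6.02101274e-01, -5.15541637e+01,  3.07904184e+01,  7.21252978e+00,
       -1.32100177e-01, -4.31371538e-02]), 'tcp_pos': array([0.60287115, 0.19813939, 0.37921971]), 'eef_rot': array([  31.7070242 ,   87.5367869 , -177.31491949]), 'contact_force': array([-0.10921939,  0.07783549,  0.31427008]), 'moment': array([ 0.0107721 , -0.21821318,  0.07570965]), 'gripper_width': 0.050202606993098864}
```

View pics/wrist2.png

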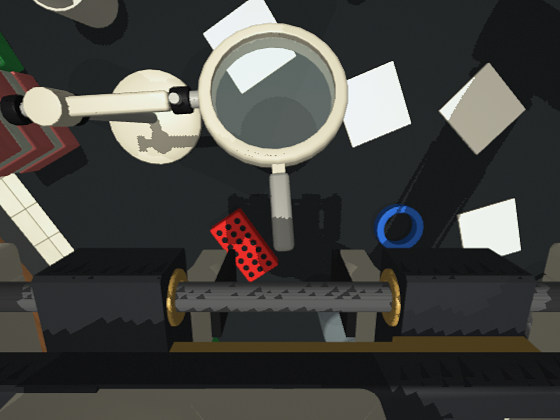

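View pics/scene2.png

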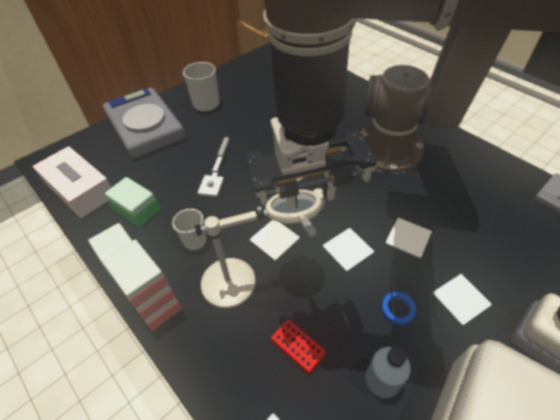

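```bash
cat >> h.py <<'E'
from scipy.spatial.transform import Rotation as Ro
np.set_printoptions(precision=4,suppress=True)
def st():
    s=readout.get_state();R=Ro.from_euler('xyz',s["eef_rot"],degrees=True).as_matrix()
    g=s["tcp_pos"]-r.grasp_offset*R[:,0]
    d=R.T@[0,0,-1]
    jaw=R[:,2]; 
    print("t",s["time_s"],"tcp",s["tcp_pos"],"grasp",g,"jaw yaw",np.degrees(np.arctan2(-jaw[1],-jaw[0])),"tilt tool y,z deg",np.degrees(d[1:]),"F",s["contact_force"],"w",s["gripper_width"])
    return s,R,g
E
python3 -c "
from h import *
st()"
python3 -m handwheel '[[[-0.02,-0.02,-0.3,0],[-0.02,-0.02,-0.35,0],[-0.02,-0.02,-0.35,0],[-0.02,-0.02,-0.35,0],[-0.02,-0.02,-0.35,0],[0,0,-0.3,0],[0,0,-0.1,0],[0,0,0,0]]]' 50
python3 -c "
from h import *
st()"
```

```text
t 1.85 tcp [0.6029 0.1981 0.3792] grasp [0.6037 0.1982 0.398 ] jaw yaw -29.04563072397847 tilt tool y,z deg [-1.2942 -2.0949] F [-0.1092  0.0778  0.3143] w 0.050202606993098864
time_s: 2.65
tcp_pos: [0.5979, 0.1868, 0.289]
eef_rot: [30.2, 87.6, -179.0]
contact_force: [-0.6, 0.3, 0.4]
gripper_width: 0.0498
t 2.65 tcp [0.5979 0.1868 0.289 ] grasp [0.5987 0.1869 0.3078] jaw yaw -29.307203007782416 tilt tool y,z deg [-1.2242 -2.0999] F [-0.6418  0.2812  0.4483] w 0.0498363277289467
```

```bash
python3 -m handwheel '[[[0,0.06,-0.2,0],[0,0.06,-0.2,0],[0,0.04,-0.1,0],[0,0,0,0]]]' 50
python3 -c "
from h import *
st()
cv2.imwrite('pics/w3.png',vision.capture('wrist'));d=vision.capture('side');crop(d,240,80,400,220,5,'pics/d3.png');crop(vision.capture('scene'),200,140,380,280,4,'pics/s3.png')"
```

```text
time_s: 3.05
tcp_pos: [0.5985, 0.1939, 0.2685]
eef_rot: [28.7, 87.7, 179.5]
contact_force: [-0.4, 0.1, 0.3]
gripper_width: 0.05
t 3.05 tcp [0.5985 0.1939 0.2685] grasp [0.5993 0.1939 0.2873] jaw yaw -29.30619724564063 tilt tool y,z deg [-1.1144 -2.0314] F [-0.3518  0.0774  0.2994] w 0.049974232866125116
```

View pics/w3.png

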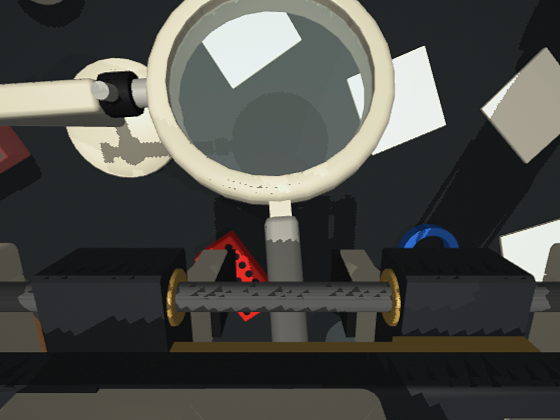

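View pics/d3.png

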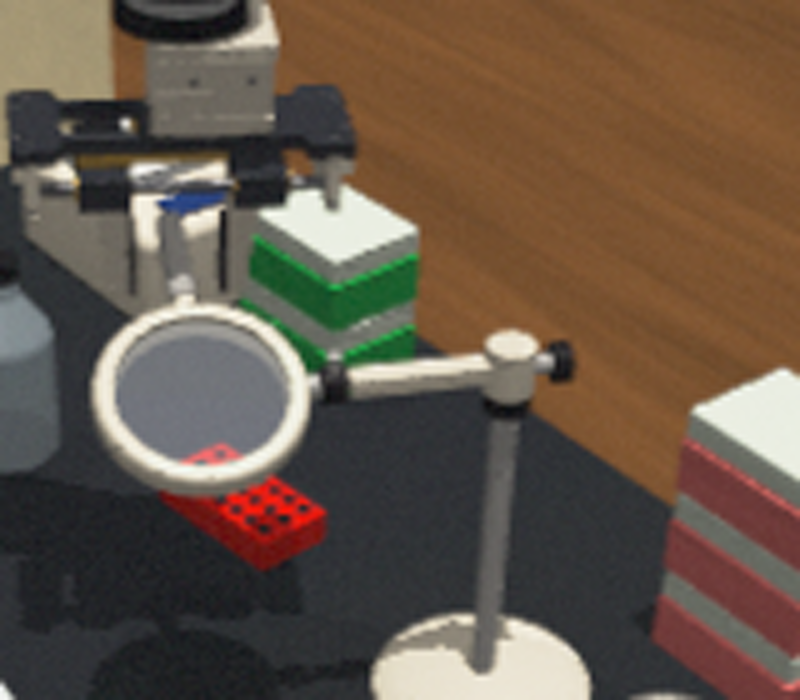

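View pics/s3.png

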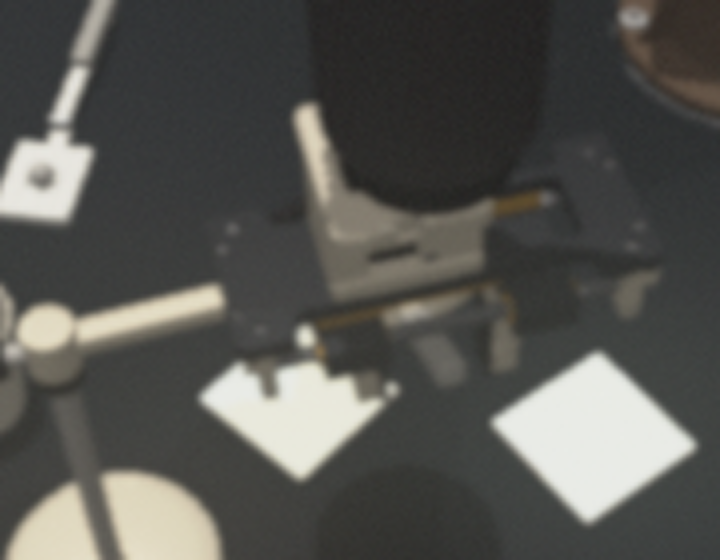

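```bash
python3 -m handwheel '[[[0,0,0,0],[0,0,0,0],[0,0,0,0],[0,0,0,0],[0,0,0,0]]]' 8 25
python3 -c "
from h import *
st()
cv2.imwrite('pics/w4.png',vision.capture('wrist'))"
```

```text
time_s: 3.7
tcp_pos: [0.5985, 0.1951, 0.2705]
eef_rot: [24.1, 87.8, 174.8]
contact_force: [-3.0, 5.2, 2.2]
gripper_width: 0.0166
t 3.7 tcp [0.5985 0.1951 0.2705] grasp [0.5993 0.195  0.2892] jaw yaw -29.277553438734387 tilt tool y,z deg [-0.9128 -2.0428] F [-2.9877  5.1672  2.2482] w 0.016610242129249584
```

View pics/w4.png

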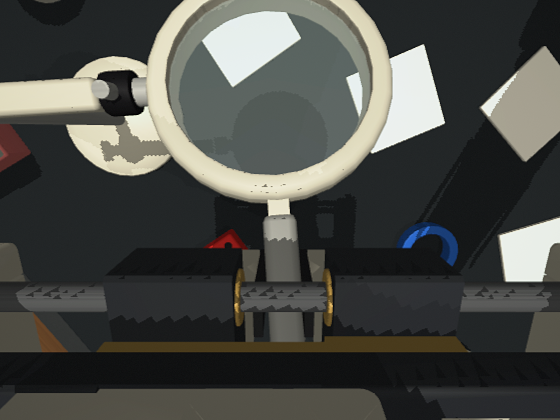

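```bash
python3 -m handwheel '[[[0.04,0.03,-0.15,0],[0.04,0.04,-0.17,0],[0.03,0.03,-0.18,0],[0.03,0.02,-0.18,0],[0.02,0.02,-0.18,0],[0.01,0.01,-0.12,0],[0,0,0,0]]]' 8 25
python3 -c "
from h import *
st()
cv2.imwrite('pics/w5.png',vision.capture('wrist'));d=vision.capture('side');crop(d,240,80,400,220,5,'pics/d5.png')"
```

```text
time_s: 4.45
tcp_pos: [0.6069, 0.206, 0.234]
eef_rot: [10.6, 88.1, 161.7]
contact_force: [-1.5, 4.4, 1.4]
gripper_width: 0.0161
t 4.45 tcp [0.6069 0.206  0.234 ] grasp [0.6075 0.2058 0.2528] jaw yaw -28.929316150951134 tilt tool y,z deg [-0.3436 -1.828 ] F [-1.4804  4.417   1.4306] w 0.016071264745076724
```

View pics/w5.png

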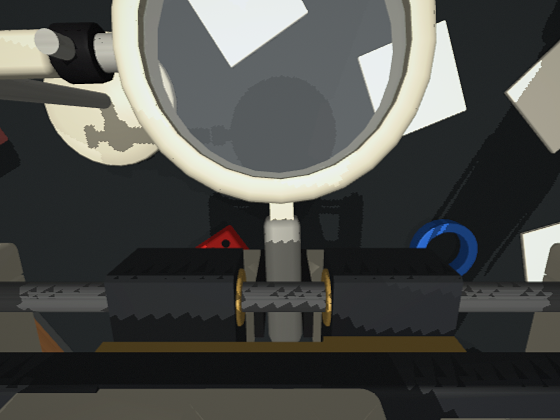

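View pics/d5.png

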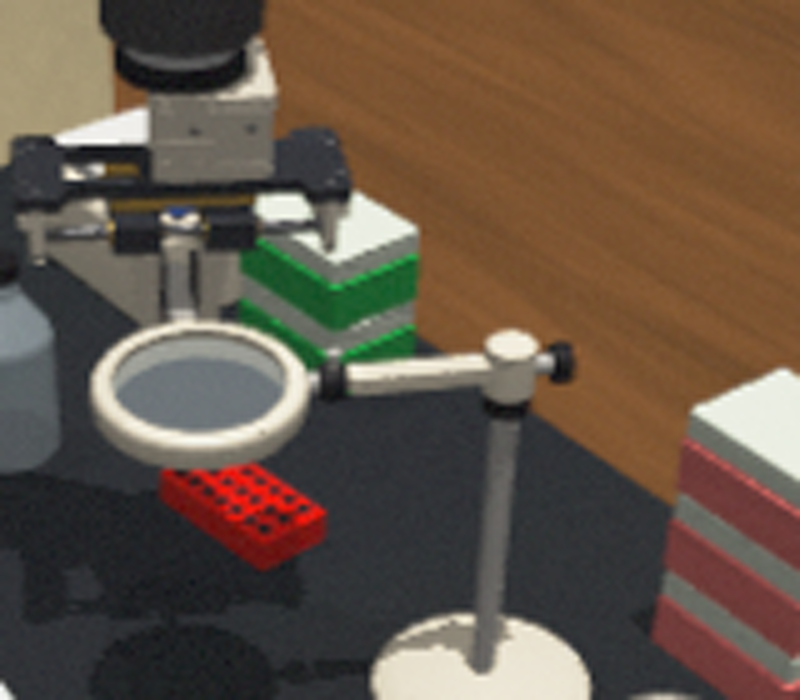

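```bash
python3 -m handwheel '[[[-0.16,-0.1,0,0.43],[-0.16,-0.11,0,0.43],[-0.15,-0.12,0,0.43],[-0.15,-0.12,-0.01,0.43],[-0.14,-0.13,-0.01,0.43],[-0.14,-0.13,0,0.43],[-0.13,-0.14,0,0.43],[-0.13,-0.14,0,0.43]]]' 8 25
cat >> h.py <<'E'
def pol(g,post=(.719,.029)):
    d=g[:2]-np.array(post);print("grip polar r %.4f ang %.2f"%(np.hypot(*d),np.degrees(np.arctan2(d[1],d[0]))))
E
python3 -c "
from h import *
s,R,g=st();pol(g)"
```

```text
time_s: 5.35
tcp_pos: [0.561, 0.1648, 0.2344]
eef_rot: [7.4, 88.3, 176.1]
contact_force: [2.0, 1.2, 0.4]
gripper_width: 0.016
t 5.35 tcp [0.561  0.1648 0.2344] grasp [0.5616 0.1648 0.2532] jaw yaw -11.24168524369976 tilt tool y,z deg [-0.2186 -1.6906] F [1.9691 1.1626 0.3817] w 0.016014149119671386
grip polar r 0.2079 ang 139.22
```

```bash
python3 -m handwheel '[[[-0.12,-0.15,0,0.42],[-0.12,-0.15,0,0.42],[-0.11,-0.16,0,0.42],[-0.11,-0.16,-0.02,0.42],[-0.1,-0.17,-0.02,0.42],[-0.09,-0.17,0,0.42],[-0.09,-0.17,0,0.42],[0,0,0,0]]]' 8 25
python3 -c "
from h import *
s,R,g=st();pol(g)
for n in ['wrist','side','scene']: cv2.imwrite(f'pics/{n}6.png',vision.capture(n))
d=cv2.imread('pics/side6.png');crop(d,220,100,380,270,4.4,'pics/d6.png')
d=cv2.imread('pics/scene6.png');crop(d,180,160,340,300,4.4,'pics/s6.png')
"
```

```text
time_s: 6.15
tcp_pos: [0.5311, 0.1158, 0.2341]
eef_rot: [6.4, 88.5, -169.6]
contact_force: [-0.6, 0.8, -0.8]
gripper_width: 0.0158
t 6.15 tcp [0.5311 0.1158 0.2341] grasp [0.5316 0.1159 0.2529] jaw yaw 3.954405527181406 tilt tool y,z deg [-0.1685 -1.4991] F [-0.6067  0.8497 -0.835 ] w 0.015834890958743818
grip polar r 0.2066 ang 155.12
```

View pics/wrist6.png

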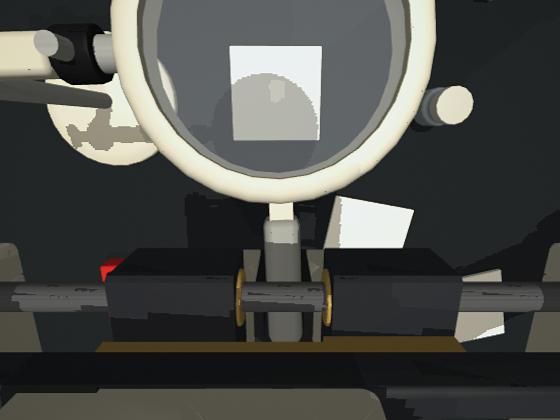

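View pics/d6.png

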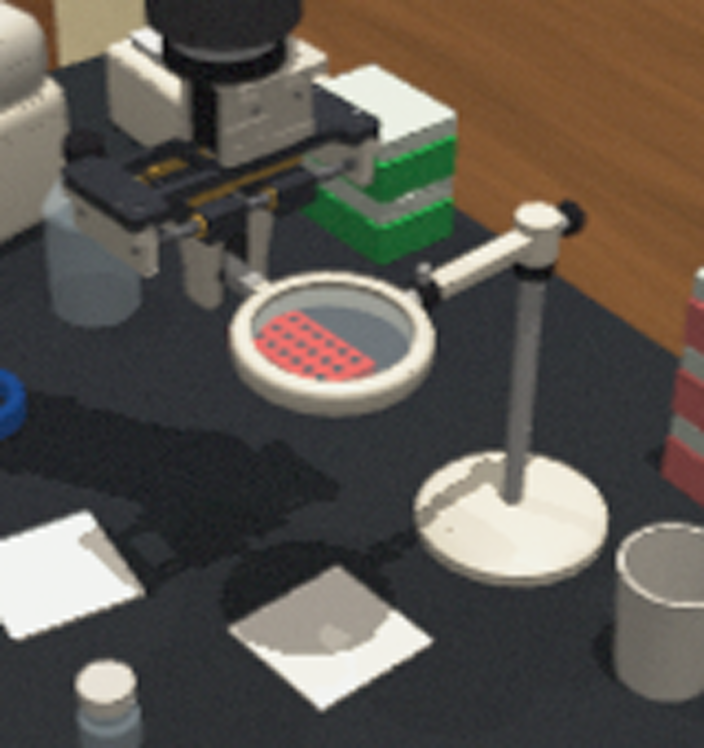

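View pics/s6.png

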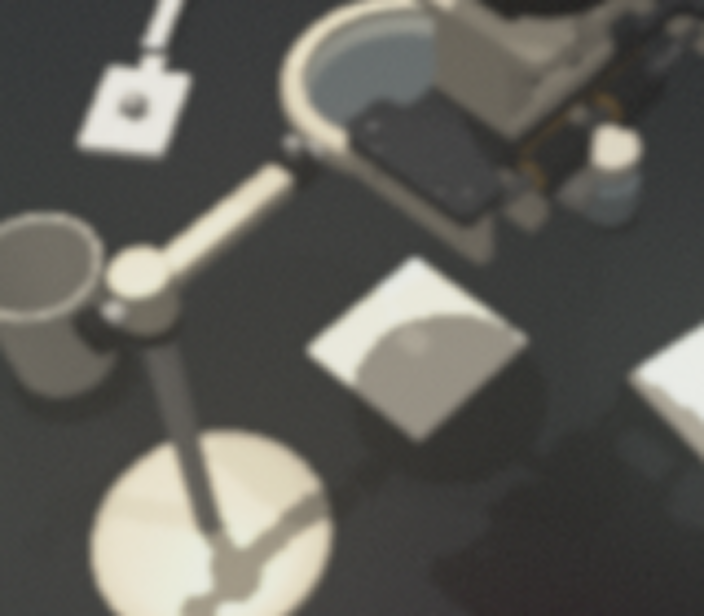

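```bash
cat > fit.py <<'E'
from h import *
from scipy.optimize import least_squares
def ringpts(p,rad=.062,half=.007):
    # p: cx,cy,tilt deg ; arm ang from post
    cx,cy,t=p; x=np.array([.719-cx,.029-cy,0]);x/=np.linalg.norm(x)
    t=np.radians(t);y0=np.cross([0,0,1],x);y=np.cos(t)*y0+np.sin(t)*np.array([0,0,1]);z=np.cross(x,y)
    a=np.linspace(0,2*np.pi,180,endpoint=False)
    out=[]
    for h,rr in [(-.01,rad-.003),(-.006,rad),(.006,rad),(.01,rad-.003)]:
        out.append(np.array([cx,cy,.25])+rr*(np.cos(a)[:,None]*x+np.sin(a)[:,None]*y)+h*z)
    return np.vstack(out)
def ext(c,p):
    P=ringpts(p);q=np.array([proj(c,k) for k in P]);return dict(l=q[:,0].min(),r=q[:,0].max(),t=q[:,1].min(),b=q[:,1].max())
def fit(obs,w=1):
    def f(p): 
        o=[]
        for c,d in obs:
            e=ext(c,p); o+=[e[k]-v for k,v in d.items()]
        return np.array(o)
    s=least_squares(f,[.54,.012,0],x_scale=[.01,.01,5],diff_step=1e-3);return s.x,f(s.x)
E
python3 - <<'E'
from fit import *
si=vision.get_calibration("side");w=vision.get_calibration("wrist")
D=dict(l=220+229/4.4,r=220+436/4.4,t=100+270/4.4,b=100+413/4.4)
W=dict(l=109,r=437,b=203)
print(fit([(si,D)]));print(fit([(si,D),(w,W)]));
for t in(-3,0,3):
  print(t,ext(si,[.5395,.0135,t]),ext(w,[.5395,.0135,t]))
print(D)
print("tile via wrist",onz(w,276,92.5,.006))
E
```

```text
(array([0.5449, 0.0127, 1.6368]), array([ 0.2993, -0.2973,  0.032 ,  0.0117]))
(array([0.5414, 0.015 , 2.401 ]), array([-1.2448, -1.8568, -0.0887,  0.2214, -0.0929, -0.2519, -0.3423]))
-3 {'l': np.float64(270.41382140795116), 'r': np.float64(316.920061899219), 't': np.float64(162.87044849823312), 'b': np.float64(193.51664620501717)} {'l': np.float64(113.04492711719541), 'r': np.float64(443.24263618969684), 't': np.float64(-176.09562619906842), 'b': np.float64(197.7542855820076)}
0 {'l': np.float64(270.45535258608004), 'r': np.float64(316.981994775433), 't': np.float64(162.25056039457866), 'b': np.float64(194.13713329723828)} {'l': np.float64(113.6166223996228), 'r': np.float64(442.792737452912), 't': np.float64(-168.94710296069968), 'b': np.float64(198.9116987814513)}
3 {'l': np.float64(270.49324826175877), 'r': np.float64(317.0129059705265), 't': np.float64(161.62069438861892), 'b': np.float64(194.75445386453498)} {'l': np.float64(114.07719868722884), 'r': np.float64(442.4276304221497), 't': np.float64(-161.5082503521691), 'b': np.float64(199.72169785106726)}
{'l': 272.04545454545456, 'r': 319.09090909090907, 't': 161.36363636363637, 'b': 193.86363636363637}
tile via wrist [0.5399 0.0114 0.006 ]
```

```bash
python3 -m handwheel '[[[-0.03,-0.07,-0.06,0.15],[-0.02,-0.05,-0.05,0.15],[0,0,0,0],[0,0,0,0]]]' 8 25
python3 -c "
from h import *
s,R,g=st();pol(g)
cv2.imwrite('pics/wrist7.png',vision.capture('wrist'))
"
```

```text
time_s: 6.7
tcp_pos: [0.5296, 0.1123, 0.2295]
eef_rot: [5.9, 88.5, -168.6]
contact_force: [-1.3, 2.8, 3.5]
gripper_width: 0.0154
t 6.7 tcp [0.5296 0.1123 0.2295] grasp [0.5301 0.1124 0.2483] jaw yaw 5.466824653600432 tilt tool y,z deg [-0.1562 -1.5115] F [-1.3485  2.7733  3.524 ] w 0.015397166056476593
grip polar r 0.2065 ang 156.20
```

View pics/wrist7.png

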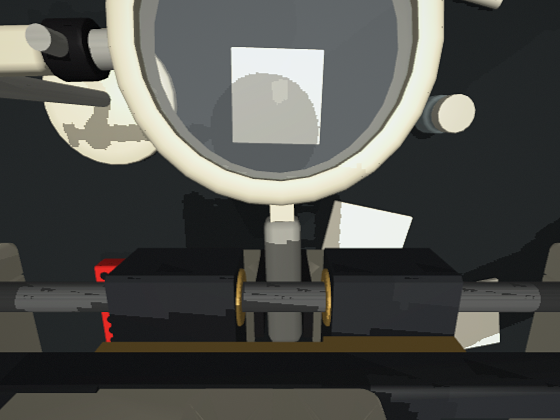

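```bash
python3 -m handwheel '[[[0,0,0,0],[0,0,0,0],[0,0,0,0],[0,0,0.2,0],[0,0,0.4,0],[0,0,0.6,0],[0,0,0.6,0],[0,0,0.6,0]]]' 50 25
python3 -m handwheel '[[[0,0.2,0.6,0],[0,0.3,0.5,0],[0,0.2,0.2,0],[0,0,0,0]]]'
python3 -c "
from h import *
s,R,g=st()
for n in ['wrist','side','scene']: cv2.imwrite(f'pics/{n}8.png',vision.capture(n))
d=cv2.imread('pics/side8.png');crop(d,260,140,380,230,6,'pics/d8.png')
d=cv2.imread('pics/scene8.png');crop(d,180,150,320,255,5.5,'pics/s8.png')
"
```

```text
time_s: 7.55
tcp_pos: [0.5267, 0.1097, 0.3254]
eef_rot: [11.7, 87.9, -163.0]
contact_force: [0.4, -0.2, 0.2]
gripper_width: 0.05
time_s: 7.95
tcp_pos: [0.5274, 0.1379, 0.385]
eef_rot: [10.6, 88.2, -164.2]
contact_force: [-0.1, -0.4, -0.0]
gripper_width: 0.0498
t 7.95 tcp [0.5274 0.1379 0.385 ] grasp [0.528  0.138  0.4038] jaw yaw 5.207779918354931 tilt tool y,z deg [-0.3229 -1.7249] F [-0.056  -0.3784 -0.0494] w 0.049834256628428567
```

View pics/wrist8.png

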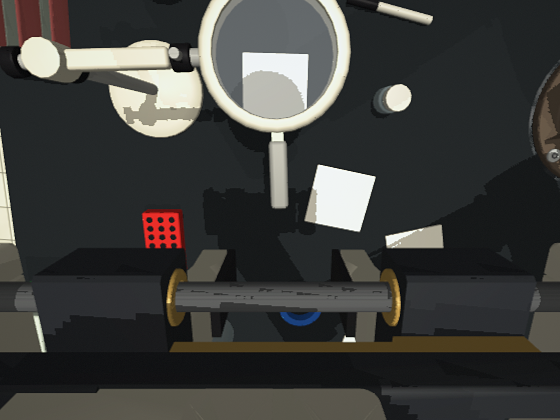

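View pics/d8.png

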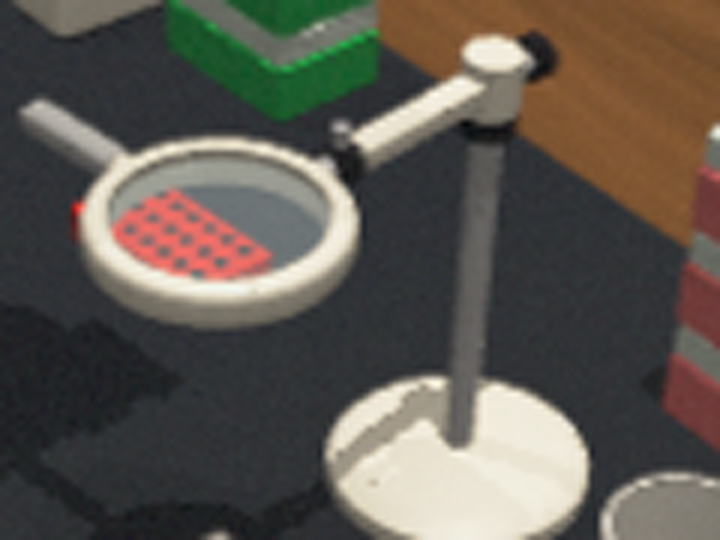

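View pics/s8.png

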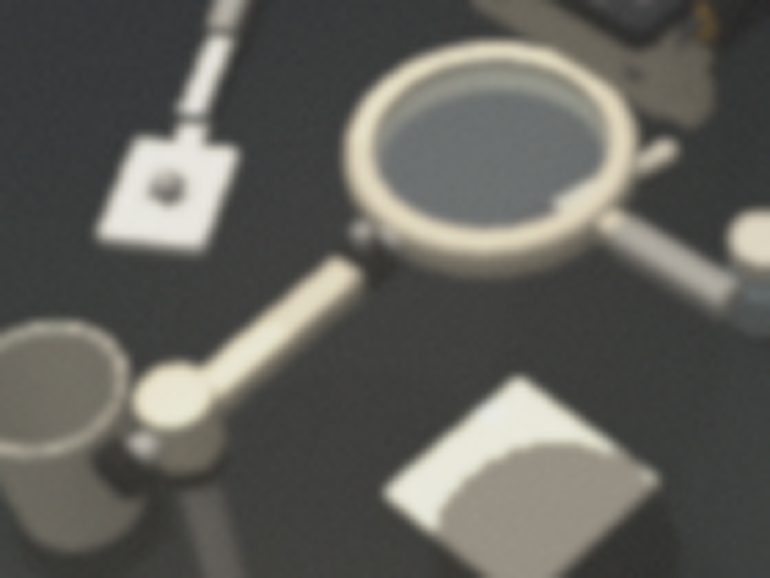

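```bash
python3 - <<'E'
from fit import *
sc=vision.get_calibration("scene");si=vision.get_calibration("side");w=vision.get_calibration("wrist")
D=dict(l=260+80/6,r=260+359/6,t=140+136/6,b=140+327/6)
S=dict(l=180+343/5.5,r=180+640/5.5,t=150+40/5.5,b=150+276/5.5)
W=dict(l=198,r=351,b=133)
for o in ([(si,D)],[(sc,S)],[(sc,S),(si,D)],[(si,D),(sc,S),(w,W)]): print(fit(o))
E_=tri([(si,260+38/6,140+110/6),(sc,180+720/5.5,150+290/5.5)])
B_=tri([(si,260+118/6,140+160/6),(sc,180+612/5.5,150+222/5.5)])
print("tip",E_,B_)
print("clamp",onz(w,41,58,.266),"tip w",onz(w,280,205,.25),"base w",onz(w,278,142,.25),"tile",[onz(w,*k,.006)[:2] for k in [(243,52),(308,54),(242,108)]])
for t in (-3,0,3): 
  print(t,[proj(w,p) for p in ringpts([.5405,.0125,t])[[90]]],ext(w,[.5405,.0125,t])['b'])
E
```

```text
(array([ 0.5446,  0.0076, -0.2997]), array([-0.0506,  0.05  , -0.004 , -0.0033]))
(array([ 0.5409,  0.0119, -1.5431]), array([ 0.3203, -0.3209, -0.006 ,  0.0414]))
(array([ 0.5426,  0.0102, -0.6875]), array([-0.7246, -1.3929,  0.1271, -0.1097, -1.2378, -1.1733, -0.107 ,
       -0.3002]))
(array([ 0.5402,  0.0103, -0.5183]), array([-1.993 , -1.8914,  0.1294,  0.0518,  0.0982, -0.6368, -0.3027,
       -0.6735, -1.3608,  0.4228, -0.3399]))
tip [0.5286 0.1328 0.2529] [0.5348 0.0762 0.2531]
clamp [0.7168 0.0328 0.266 ] tip w [0.5246 0.1365 0.25  ] base w [0.5314 0.0799 0.25  ] tile [array([ 0.5895, -0.0346]), array([ 0.4919, -0.0413]), array([0.5865, 0.0454])]
-3 [array([342.7795,  59.4581])] 135.39794155032484
0 [array([342.7475,  60.1262])] 135.2515182092634
3 [array([342.7222,  60.7876])] 135.186830047969
```

```bash
python3 -m handwheel '[[[0,-0.3,0,-0.3],[-0.1,-0.6,0,-0.5],[-0.1,-0.6,0,-0.5],[-0.1,-0.6,0,-0.5],[-0.1,-0.6,0,-0.5],[-0.1,-0.6,0,-0.5],[-0.1,-0.6,0,-0.5],[-0.1,-0.6,0,-0.5]]]' 50 25
python3 -c "
from h import *
s,R,g=st()"
python3 -m handwheel '[[[-0.1,-0.6,0,-0.5],[-0.1,-0.6,0,-0.5],[-0.1,-0.6,0,-0.5],[-0.1,-0.6,0,-0.5],[-0.1,-0.6,0,-0.5],[-0.1,-0.6,0,-0.5],[-0.1,-0.4,0,-0.5],[0,0,0,0]]]' 50 25
python3 -c "
from h import *
s,R,g=st()"
```

```text
time_s: 8.9
tcp_pos: [0.4932, -0.0539, 0.3741]
eef_rot: [16.2, 87.2, -178.7]
contact_force: [-0.3, 0.2, -0.4]
gripper_width: 0.05
t 8.9 tcp [ 0.4932 -0.0539  0.3741] grasp [ 0.4941 -0.0538  0.3929] jaw yaw -14.917476639314533 tilt tool y,z deg [-0.7821 -2.685 ] F [-0.2988  0.1877 -0.4333] w 0.05004666953422452
time_s: 9.7
tcp_pos: [0.4552, -0.2285, 0.367]
eef_rot: [18.6, 86.5, 164.5]
contact_force: [-0.0, 1.2, 0.4]
gripper_width: 0.0503
t 9.7 tcp [ 0.4552 -0.2285  0.367 ] grasp [ 0.4563 -0.2288  0.3857] jaw yaw -34.1392906174092 tilt tool y,z deg [-1.1256 -3.3383] F [-0.0011  1.2122  0.4468] w 0.0503343050359744
```

```bash
python3 -m handwheel '[[[0,0,0,0.8],[0,0,0,0.8],[0,0,0,0.8],[0,0,0,0.8],[0,0,0,0]]]'
python3 -c "
from h import *
s,R,g=st()"
python3 -m handwheel '[[[0,0,0,-0.2],[0,0,0,-0.2],[0,0,0,-0.2],[0,0,0,-0.2],[0,0,0,-0.2],[0,0,0,-0.2],[0,0,0,-0.2],[0,0,0,-0.2]]]'
python3 -c "
from h import *
s,R,g=st()"
```

```text
time_s: 10.2
tcp_pos: [0.4517, -0.2297, 0.3633]
eef_rot: [17.7, 86.1, 180.0]
contact_force: [0.0, 0.3, 0.3]
gripper_width: 0.05
t 10.2 tcp [ 0.4517 -0.2297  0.3633] grasp [ 0.4529 -0.2297  0.3821] jaw yaw -17.760967297099917 tilt tool y,z deg [-1.1822 -3.706 ] F [0.0345 0.3    0.3183] w 0.05002611258227598
time_s: 11.0
tcp_pos: [0.4511, -0.2294, 0.3626]
eef_rot: [17.4, 86.0, 170.7]
contact_force: [0.2, -0.4, -0.2]
gripper_width: 0.0502
t 11.0 tcp [ 0.4511 -0.2294  0.3626] grasp [ 0.4524 -0.2297  0.3813] jaw yaw -26.796683861911458 tilt tool y,z deg [-1.1876 -3.7794] F [ 0.2013 -0.3585 -0.2092] w 0.05015136253341713
```

```bash
t(){ python3 -c "
from h import *
s,R,g=st()"; }
python3 -m handwheel '[[[0.8,0,0,0],[0.8,0,0,0],[0,0,0,0]]]' | head -2; t
python3 -m handwheel '[[[-0.8,0,0,0],[-0.8,0,0,0],[0,0,0,0]]]'| head -2; t
python3 -m handwheel '[[[0,0,-0.8,0],[0,0,-0.8,0],[0,0,0,0]]]'| head -2; t
```

```text
time_s: 11.3
tcp_pos: [0.5165, -0.2296, 0.3635]
t 11.3 tcp [ 0.5165 -0.2296  0.3635] grasp [ 0.5177 -0.2298  0.3823] jaw yaw -27.019730130233274 tilt tool y,z deg [-1.1438 -3.6695] F [-0.6701  0.4211 -1.3537] w 0.0497115169100979
time_s: 11.6
tcp_pos: [0.4516, -0.2294, 0.3613]
t 11.6 tcp [ 0.4516 -0.2294  0.3613] grasp [ 0.453  -0.2296  0.3801] jaw yaw -27.1169309464132 tilt tool y,z deg [-1.2343 -3.8856] F [ 0.828  -0.3377  0.4791] w 0.04999200589964804
time_s: 11.9
tcp_pos: [0.4512, -0.2297, 0.2978]
t 11.9 tcp [ 0.4512 -0.2297  0.2978] grasp [ 0.4524 -0.2299  0.3165] jaw yaw -27.242459154376796 tilt tool y,z deg [-1.1449 -3.6131] F [-0.2307 -0.1374 -0.3557] w 0.05006827396448018
```

```bash
t(){ python3 -c "
from h import *
s,R,g=st()"; }
python3 -m handwheel '[[[-0.1,0,0.35,0],[-0.2,0,0.35,0],[-0.2,0,0.35,0],[-0.2,0,0.35,0],[-0.2,0,0.35,0],[-0.1,0,0.25,0]]]' | head -2; t
python3 -m handwheel '[[[0.5,0,-1,0],[0.5,0,-1,0],[0,0,0,0]]]'| head -2; t
```

```text
time_s: 12.5
tcp_pos: [0.4112, -0.2315, 0.3938]
t 12.5 tcp [ 0.4112 -0.2315  0.3938] grasp [ 0.4123 -0.2316  0.4126] jaw yaw -27.286681727152367 tilt tool y,z deg [-1.2295 -3.0998] F [ 0.3769  0.1662 -0.328 ] w 0.049794469037576235
time_s: 12.8
tcp_pos: [0.4544, -0.2328, 0.3224]
t 12.8 tcp [ 0.4544 -0.2328  0.3224] grasp [ 0.4552 -0.2329  0.3412] jaw yaw -27.313234347456596 tilt tool y,z deg [-1.0059 -2.172 ] F [-0.1714 -0.1502 -0.4674] w 0.049758588435850265
```

```bash
t(){ python3 -c "
from h import *
s,R,g=st()"; }
python3 -m handwheel '[[[-0.1,0,0.35,0],[-0.2,0,0.35,0],[-0.2,0,0.35,0],[-0.2,0,0.35,0],[-0.2,0,0.3,0],[-0.1,0,0.2,0]]]' | head -2; t
python3 -m handwheel '[[[0.5,0,-1,0],[0.5,0,-1,0],[0,0,0,0]]]'| head -2; t
```

```text
time_s: 13.4
tcp_pos: [0.4118, -0.235, 0.4185]
t 13.4 tcp [ 0.4118 -0.235   0.4185] grasp [ 0.4123 -0.2349  0.4373] jaw yaw -27.321304911245637 tilt tool y,z deg [-1.0369 -1.4025] F [-0.4627  0.6274 -0.5472] w 0.049993199502312825
time_s: 13.7
tcp_pos: [0.4532, -0.2364, 0.3481]
t 13.7 tcp [ 0.4532 -0.2364  0.3481] grasp [ 0.4535 -0.2362  0.3669] jaw yaw -27.360359141563737 tilt tool y,z deg [-0.7917 -0.408 ] F [-0.2273 -0.1105 -0.8217] w 0.04994222191687608
```

```bash
python3 -c "
from h import *
cv2.imwrite('pics/w9.png',vision.capture('wrist'));crop(vision.capture('side'),320,260,400,380,5,'pics/d9.png')"
```

```text
(no output)
```

View pics/w9.png

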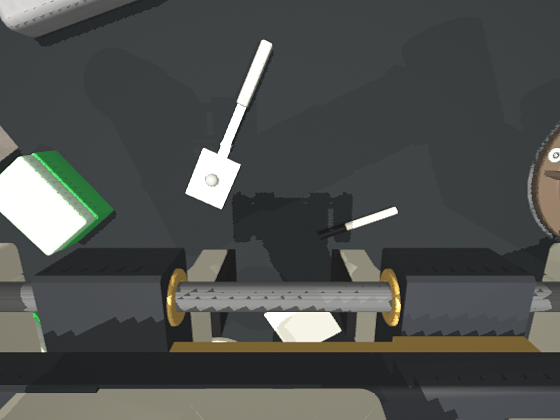

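View pics/d9.png

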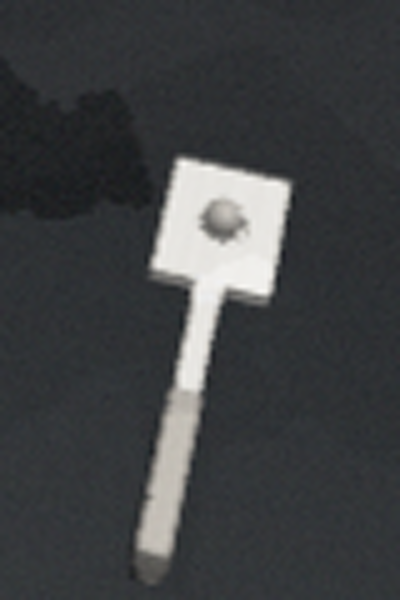

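```bash
python3 - <<'E'
from h import *
w=vision.get_calibration("wrist");si=vision.get_calibration("side")
pc=np.mean([onz(w,*k,.009) for k in [(202,149),(240,162),(222,209),(186,193)]],0)
b0=onz(w,241,104,.03);b1=onz(w,266,42,.03);ball=onz(w,212,180,.018)
d=pc-b1;d[2]=0;print("plate",pc,b0,b1,"ball",ball,"dir",np.degrees(np.arctan2(d[1],d[0])),np.linalg.norm(d[:2]),"grip",pc-.16*d/np.linalg.norm(d),(b0+b1)/2)
# side
f=lambda u,v,z:onz(si,320+u/5,260+v/5,z)
pc=np.mean([f(*k,.009) for k in [(177,157),(292,181),(270,295),(150,272)]],0)
e=f(150,570,.022);b0=f(190,392,.03);d=pc-e;d[2]=0
print("side plate",pc,b0,e,np.degrees(np.arctan2(d[1],d[0])),"grip",pc-.16*d/np.linalg.norm(d))
E
```

```text
plate [ 0.5539 -0.2813  0.009 ] [ 0.4587 -0.355   0.03  ] [ 0.3901 -0.4087  0.03  ] ball [ 0.5531 -0.2803  0.018 ] dir 37.86249117412469 0.2074811232334981 grip [ 0.4276 -0.3795  0.009 ] [ 0.4244 -0.3818  0.03  ]
side plate [ 0.5527 -0.284   0.009 ] [ 0.4587 -0.3585  0.03  ] [ 0.3853 -0.4132  0.022 ] 37.64929726098499 grip [ 0.426  -0.3817  0.009 ]
```

```bash
t(){ python3 -c "
from h import *
s,R,g=st()"; }
python3 -m handwheel '[[[-0.04,-0.2,-0.2,-0.3],[-0.04,-0.24,-0.2,-0.32],[-0.04,-0.24,-0.2,-0.32],[-0.04,-0.24,-0.2,-0.32],[-0.04,-0.24,-0.2,-0.32],[-0.04,-0.24,-0.2,-0.32],[-0.04,-0.24,-0.2,-0.32],[-0.04,-0.24,-0.2,-0.32]]]' 45| head -2; t
python3 -m handwheel '[[[-0.04,-0.24,-0.3,-0.32],[-0.04,-0.24,-0.3,-0.32],[-0.04,-0.24,-0.3,-0.32],[-0.04,-0.24,-0.3,-0.32],[-0.04,-0.24,-0.3,-0.32],[-0.04,-0.24,-0.3,-0.32],[-0.04,-0.22,-0.2,-0.32],[0,0,0,0]]]' | head -2; t
```

```text
time_s: 14.6
tcp_pos: [0.4396, -0.3201, 0.2905]
t 14.6 tcp [ 0.4396 -0.3201  0.2905] grasp [ 0.4396 -0.3198  0.3093] jaw yaw -41.16151294545769 tilt tool y,z deg [-0.6792  0.4733] F [-0.2872  0.2726 -0.1556] w 0.045110511348775584
time_s: 15.4
tcp_pos: [0.4259, -0.3931, 0.2002]
t 15.4 tcp [ 0.4259 -0.3931  0.2002] grasp [ 0.426  -0.3929  0.219 ] jaw yaw -53.547977462391636 tilt tool y,z deg [-0.797   0.2335] F [-0.2318  1.5614 -0.401 ] w 0.04478588559623467
```

```bash

python3 -m handwheel '[[[0,0.08,-0.3,0.05],[0,0.08,-0.35,0.05],[0,0.08,-0.35,0.05],[0,0.06,-0.35,0.05],[0,0,-0.35,0],[0,0,-0.35,0],[0,0,-0.2,0],[0,0,0,0]]]' 45| head -2
python3 - <<'E'
from h import *
st();w=vision.get_calibration("wrist")
cv2.imwrite('pics/w10.png',vision.capture('wrist'));crop(vision.capture('side'),310,240,410,380,5,'pics/d10.png')
print(proj(w,[.427,-.380,.03]),proj(w,[.5535,-.282,.009]))
E
```

```text
time_s: 16.2
tcp_pos: [0.4274, -0.3781, 0.1065]
t 16.2 tcp [ 0.4274 -0.3781  0.1065] grasp [ 0.4275 -0.3779  0.1253] jaw yaw -52.22124098378764 tilt tool y,z deg [-0.6145  0.4958] F [-0.6178 -0.4156  0.3229] w 0.04490611257522852
[282.0342 222.1968] [282.3824 377.5163]
```

View pics/w10.png

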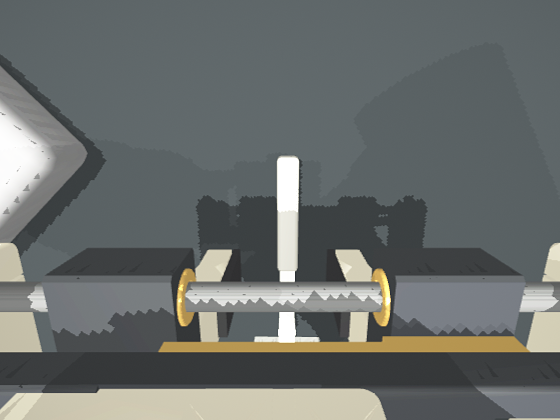

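View pics/d10.png

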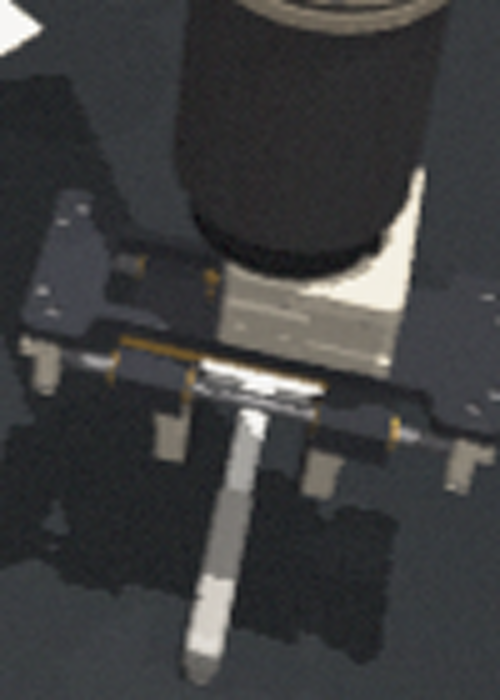

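```bash

python3 -m handwheel '[[[-0.03,0.03,-0.35,0],[-0.02,0.03,-0.4,0],[0,0,-0.4,0],[0,0,-0.4,0],[0,0,-0.35,0],[0,0,-0.2,0],[0,0,0,0]]]' 45| head -2
python3 - <<'E'
from h import *
st()
E
```

```text
time_s: 17.0
tcp_pos: [0.4314, -0.3786, 0.0282]
t 17.0 tcp [ 0.4314 -0.3786  0.0282] grasp [ 0.4312 -0.3782  0.047 ] jaw yaw -52.1095851622291 tilt tool y,z deg [-0.2475  1.3146] F [-0.9312 -0.2242 -0.554 ] w 0.045117416510928876
```

```bash

python3 -m handwheel '[[[-0.03,0.01,-0.1,0],[-0.03,0.01,-0.1,0],[-0.03,0,-0.1,0],[-0.03,0,-0.1,0],[0,0,-0.08,0],[0,0,-0.03,0],[0,0,0,0]]]' 45| head -2
python3 - <<'E'
from h import *
st()
cv2.imwrite('pics/w11.png',vision.capture('wrist'))
E
```

```text
time_s: 17.7
tcp_pos: [0.4278, -0.3785, 0.0089]
t 17.7 tcp [ 0.4278 -0.3785  0.0089] grasp [ 0.4275 -0.3781  0.0277] jaw yaw -52.08799847016626 tilt tool y,z deg [-0.1406  1.541 ] F [-0.1971  0.0936  0.9535] w 0.044722354634583364
```

View pics/w11.png

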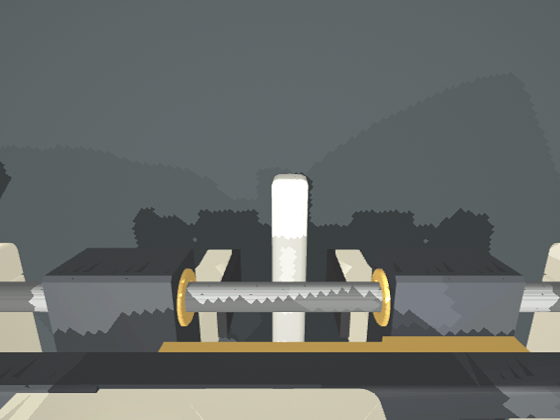

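```bash

python3 -m handwheel '[[[-0.03,0.03,-0.05,0],[-0.02,0.03,-0.05,0],[0,0,0,0]]]' 45| head -2
python3 -m handwheel '[[[0,0,0,0],[0,0,0,0],[0,0,0,0],[0,0,0,0],[0,0,0,0]]]' 8 50
python3 - <<'E'
from h import *
st()
cv2.imwrite('pics/w12.png',vision.capture('wrist'))
E
```

```text
time_s: 18.05
tcp_pos: [0.4259, -0.376, 0.0049]
time_s: 18.55
tcp_pos: [0.4262, -0.3761, 0.0052]
eef_rot: [175.9, 88.4, -56.2]
contact_force: [0.4, -0.5, 0.4]
gripper_width: 0.0156
t 18.55 tcp [ 0.4262 -0.3761  0.0052] grasp [ 0.4259 -0.3757  0.024 ] jaw yaw -52.08018427915508 tilt tool y,z deg [-0.1141  1.5953] F [ 0.3827 -0.491   0.3647] w 0.015643957109019946
```

View pics/w12.png

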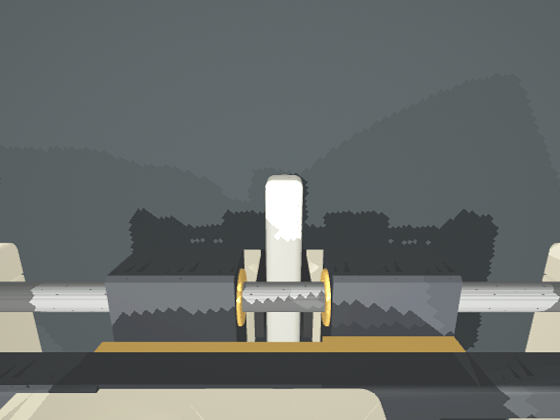

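```bash

python3 -m handwheel '[[[0,0,0.05,0],[0,0,0.1,0],[0,0,0.15,0],[0,0,0.2,0],[0,0,0.2,0],[0,0,0.15,0],[0,0,0.1,0],[0,0,0,0]]]' 8 50
python3 - <<'E'
from h import *
st()
crop(vision.capture('side'),310,200,430,360,4.5,'pics/d13.png');crop(vision.capture('scene'),180,120,280,220,5.5,'pics/s13.png')
E
```

```text
time_s: 19.4
tcp_pos: [0.4256, -0.3758, 0.0467]
eef_rot: [175.2, 88.4, -56.9]
contact_force: [0.4, -1.0, -2.0]
gripper_width: 0.0156
t 19.4 tcp [ 0.4256 -0.3758  0.0467] grasp [ 0.4253 -0.3754  0.0655] jaw yaw -52.071510473284 tilt tool y,z deg [-0.1324  1.5616] F [ 0.3818 -1.0272 -1.9746] w 0.01564477420328632
```

View pics/d13.png

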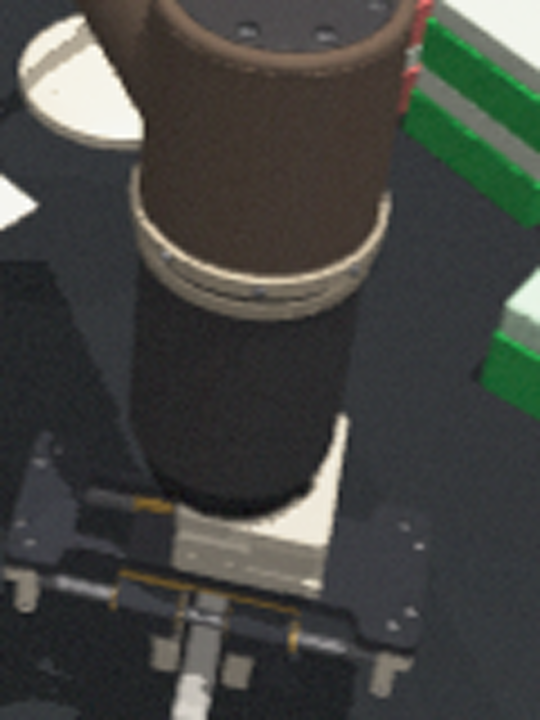

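View pics/s13.png

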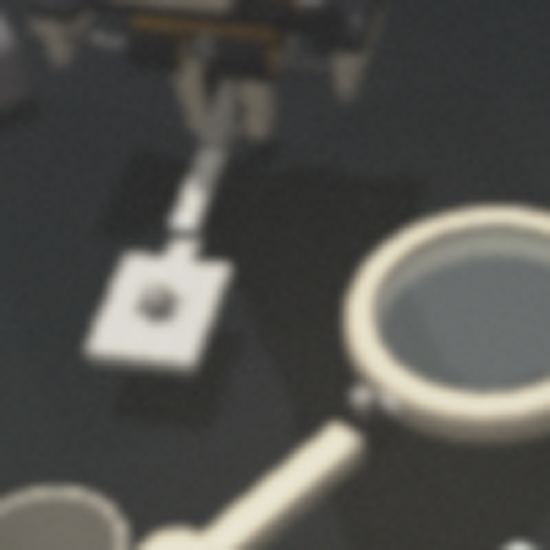

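```bash

python3 -m handwheel '[[[0,0.05,0.1,0.05],[0.02,0.1,0.2,0.1],[0.04,0.15,0.25,0.15],[0.05,0.2,0.25,0.2],[0.05,0.25,0.25,0.22],[0.05,0.25,0.25,0.22],[0.05,0.25,0.25,0.22],[0.05,0.25,0.2,0.22]]]' 8 50
python3 - <<'E'
from h import *
st()
E
```

```text
time_s: 20.3
tcp_pos: [0.4373, -0.3104, 0.1209]
eef_rot: [171.4, 88.6, -53.2]
contact_force: [-0.2, 0.4, -1.3]
gripper_width: 0.0157
t 20.3 tcp [ 0.4373 -0.3104  0.1209] grasp [ 0.4371 -0.31    0.1397] jaw yaw -44.63660298091254 tilt tool y,z deg [-0.2114  1.3972] F [-0.2245  0.3769 -1.3082] w 0.01574971992224864
```

```bash

python3 -m handwheel '[[[0.05,0.25,0.08,0.22],[0.05,0.25,0.06,0.22],[0.05,0.25,0.05,0.22],[0.05,0.25,0.05,0.22],[0.05,0.25,0.04,0.22],[0.05,0.25,0.03,0.22],[0.05,0.25,0,0.22],[0.05,0.25,0,0.22]]]' 8 50
python3 - <<'E'
from h import *
st()
E
```

```text
time_s: 21.1
tcp_pos: [0.4547, -0.2227, 0.1349]
eef_rot: [172.5, 88.6, -42.5]
contact_force: [-0.2, -0.0, -1.2]
gripper_width: 0.0153
t 21.1 tcp [ 0.4547 -0.2227  0.1349] grasp [ 0.4544 -0.2224  0.1537] jaw yaw -34.99829075272759 tilt tool y,z deg [-0.1865  1.4139] F [-0.1791 -0.0261 -1.2252] w 0.015262208919512535
```

```bash

python3 -m handwheel '[[[0.04,0.2,0,0.2],[0.04,0.2,0.02,0.2],[0.04,0.2,0.02,0.2],[0.05,0.2,0.02,0.2],[0.05,0.15,0.02,0.15],[0.02,0.1,0,0.1],[0,0.05,0,0.05],[0,0,0,0]]]' 8 50
python3 - <<'E'
from h import *
st()
cv2.imwrite('pics/side14.png',vision.capture('side'));cv2.imwrite('pics/scene14.png',vision.capture('scene'))
crop(cv2.imread('pics/side14.png'),230,130,380,250,5,'pics/d14.png');crop(cv2.imread('pics/scene14.png'),200,100,330,220,5,'pics/s14.png')
E
```

```text
time_s: 21.9
tcp_pos: [0.4654, -0.1736, 0.1382]
eef_rot: [171.9, 88.6, -36.9]
contact_force: [0.3, 0.1, -1.7]
gripper_width: 0.0156
t 21.9 tcp [ 0.4654 -0.1736  0.1382] grasp [ 0.465  -0.1733  0.157 ] jaw yaw -28.863117702434383 tilt tool y,z deg [-0.1979  1.3975] F [ 0.3073  0.1117 -1.6664] w 0.01559475849979766
```

View pics/d14.png

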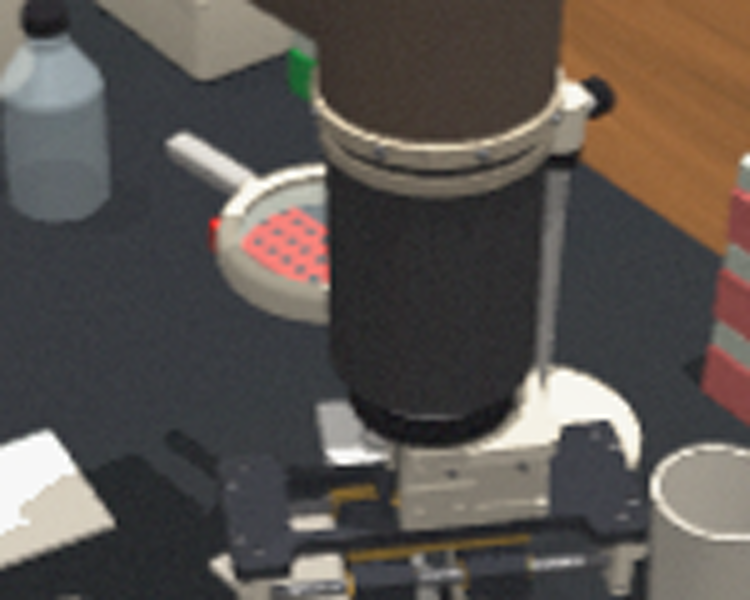

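View pics/s14.png

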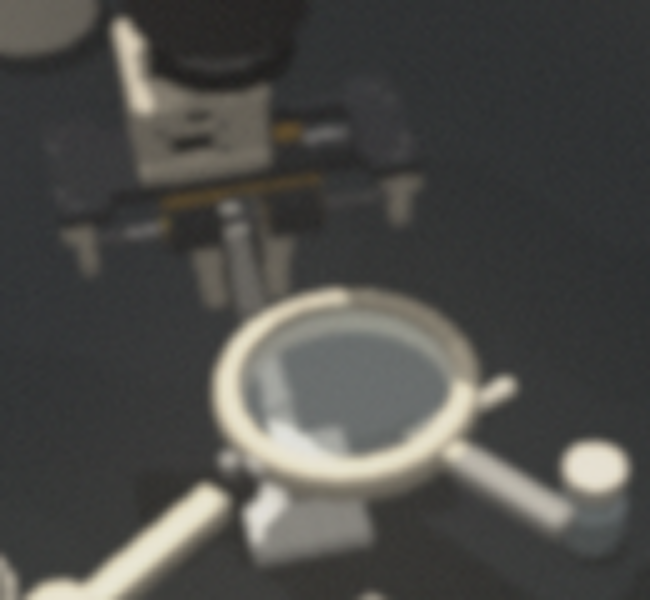

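```bash
cat > tr.py <<'E'
from h import *
def tray(g,jaw,droop=0,roll=0,L=.158,off=-1.0):
    a=np.radians(jaw+90+off);R=Ro.from_euler('zyx',[np.degrees(a),droop,roll],degrees=True).as_matrix()
    o=lambda x,y,z: g+R@np.array([x+L,y,z-.024])  # z above underside, x from pocket
    return o
E
python3 - <<'E'
from tr import *
sc=vision.get_calibration("scene")
g=np.array([.465,-.1733,.157])
for dr in (-3,0,3,6):
    o=tray(g,-28.86,dr)
    print(dr,*[ (n,((proj(sc,o(*p))-[200,100])*5).round(0)) for n,p in dict(fl=(.038,.03,.009),fr=(.038,-.03,.009),flb=(.038,.03,0),frb=(.038,-.03,0),bl=(-.038,.03,.009),br=(-.038,-.03,.009)).items()])
im=cv2.imread('pics/scene14.png');crop(im,235,170,295,225,10,'pics/s14b.png')
E
```

```text
-3 ('fl', array([363., 528.])) ('fr', array([247., 547.])) ('flb', array([363., 540.])) ('frb', array([248., 558.])) ('bl', array([334., 425.])) ('br', array([223., 442.]))
0 ('fl', array([364., 532.])) ('fr', array([249., 554.])) ('flb', array([365., 543.])) ('frb', array([251., 565.])) ('bl', array([335., 426.])) ('br', array([225., 447.]))
3 ('fl', array([366., 536.])) ('fr', array([252., 561.])) ('flb', array([367., 546.])) ('frb', array([254., 572.])) ('bl', array([336., 428.])) ('br', array([227., 451.]))
6 ('fl', array([368., 539.])) ('fr', array([255., 568.])) ('flb', array([370., 549.])) ('frb', array([258., 577.])) ('bl', array([338., 429.])) ('br', array([229., 456.]))
```

View pics/s14b.png

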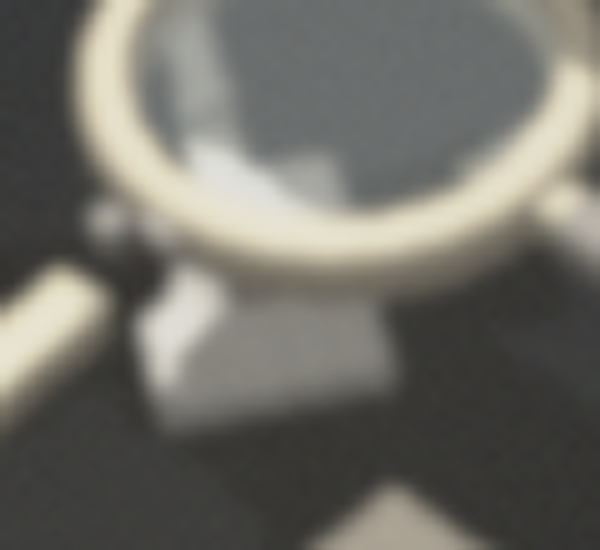

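```bash

python3 -m handwheel '[[[0,0.05,0,0],[-0.01,0.12,0.01,0],[-0.02,0.2,0.01,0],[-0.02,0.22,0.01,0],[-0.02,0.22,0,0],[-0.01,0.18,0,0],[0,0.1,0,0],[0,0.03,0,0]]]' 8 50
python3 -m handwheel '[[[0,0,0,0],[0,0,0,0],[0,0,0,0]]]' 8 50
python3 - <<'E'
from tr import *
s,R,g=st()
j=np.degrees(np.arctan2(-R[1,2],-R[0,2]))
print("pocket pred",tray(g,j)(0,0,.015))
for n in ('side','scene','wrist'): cv2.imwrite(f'pics/{n}15.png',vision.capture(n))
crop(cv2.imread('pics/side15.png'),230,130,380,250,5,'pics/d15.png');crop(cv2.imread('pics/scene15.png'),220,130,340,240,6,'pics/s15.png')
E
```

```text
time_s: 22.8
tcp_pos: [0.4613, -0.1253, 0.1394]
eef_rot: [172.1, 88.6, -36.9]
contact_force: [-1.2, -0.3, -2.0]
gripper_width: 0.0153
time_s: 23.1
tcp_pos: [0.4615, -0.1251, 0.1395]
eef_rot: [172.1, 88.6, -36.8]
contact_force: [0.4, 0.7, -1.9]
gripper_width: 0.0155
t 23.1 tcp [ 0.4615 -0.1251  0.1395] grasp [ 0.4611 -0.1248  0.1583] jaw yaw -28.91635839114522 tilt tool y,z deg [-0.1933  1.3975] F [ 0.4201  0.6613 -1.8693] w 0.015520017585480777
pocket pred [0.5399 0.0121 0.1493]
```

View pics/d15.png

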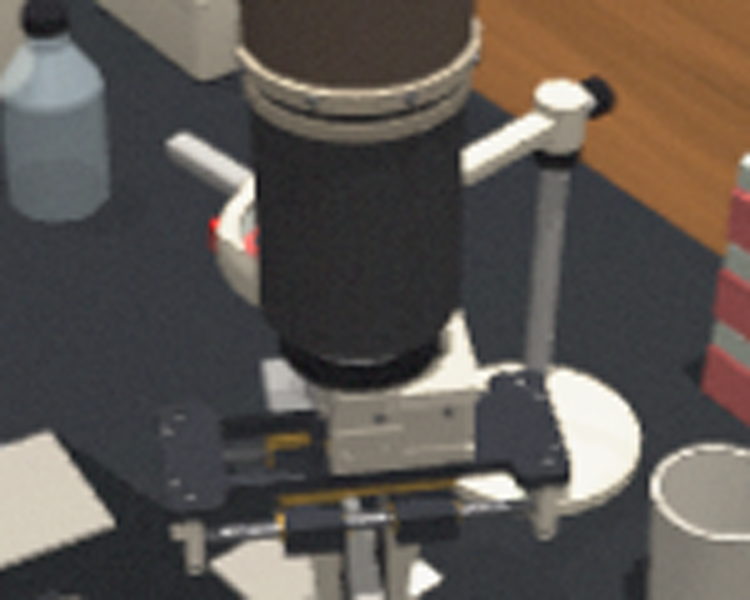

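View pics/s15.png

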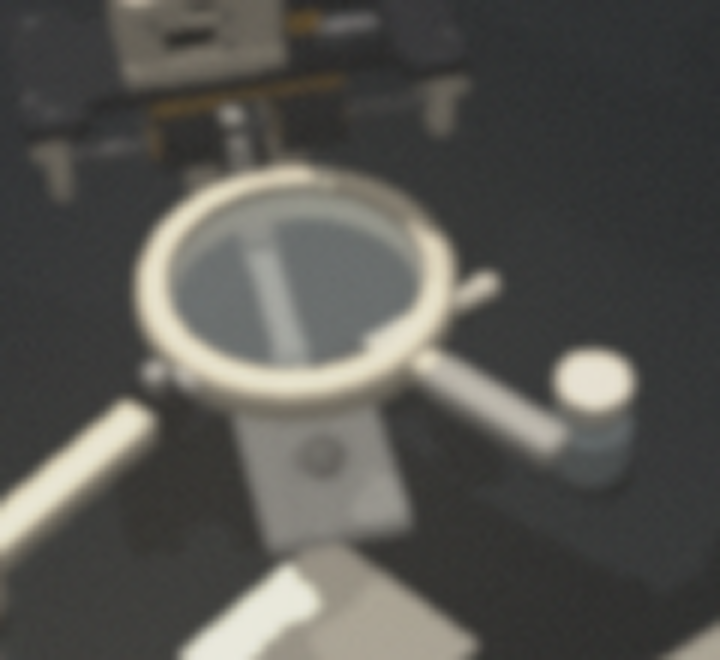

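View pics/wrist15.png

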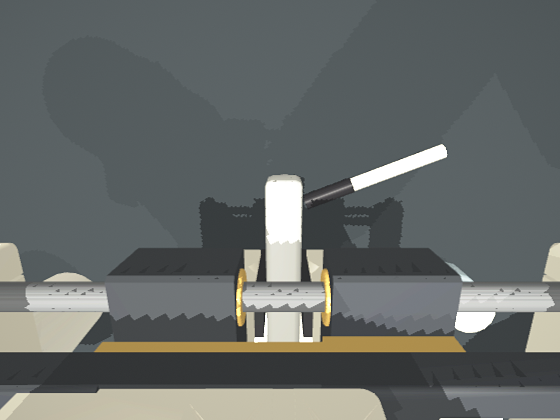

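```bash
python3 - <<'E'
from fit import *
from tr import *
sc=vision.get_calibration("scene")
s,R,g=st(); j=-28.92
f=lambda p:((proj(sc,p)-[220,130])*6).round(0)
for dr in (-3,0,3,6):
    o=tray(g,j,dr); print(dr,"pocket",f(o(0,0,.015)),"fl",f(o(.038,.03,.009)),f(o(.038,.03,0)),"fr",f(o(.038,-.03,.009)),f(o(.038,-.03,0)))
print("ball at z",[onz(sc,220+321/6,130+455/6,z) for z in (.146,.1493,.152)])
S=dict(l=220+135/6,r=220+458/6,t=130+165/6,b=130+415/6)
print(fit([(sc,S)]), "10cm under lens proj",f([.5405,.011,.15]))
crop(cv2.imread('pics/scene15.png'),255,190,295,225,18,'pics/s15b.png')
E
```

```text
t 23.25 tcp [ 0.4615 -0.1252  0.1395] grasp [ 0.4611 -0.1249  0.1583] jaw yaw -28.92750723277835 tilt tool y,z deg [-0.1968  1.3926] F [ 0.2233  0.1021 -2.2561] w 0.015551792123722848
-3 pocket [310. 446.] fl [400. 511.] [399. 525.] fr [258. 535.] [258. 549.]
0 pocket [311. 452.] fl [401. 516.] [401. 529.] fr [260. 544.] [261. 557.]
3 pocket [313. 458.] fl [403. 520.] [404. 533.] fr [263. 552.] [265. 564.]
6 pocket [315. 463.] fl [405. 524.] [407. 536.] fr [266. 559.] [269. 571.]
ball at z [array([0.5363, 0.0139, 0.146 ]), array([0.538 , 0.0161, 0.1493]), array([0.5394, 0.0178, 0.152 ])]
(array([0.5399, 0.011 , 2.2811]), array([ 0.2641, -0.2655,  0.0263,  0.0081])) 10cm under lens proj [309. 451.]
```

View pics/s15b.png

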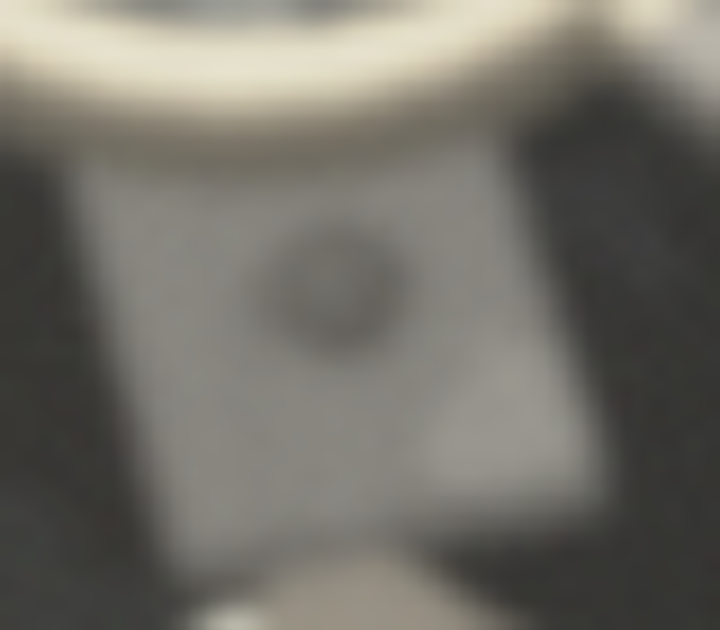

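```bash

python3 -m handwheel '[[[0.02,-0.03,0,0],[0.02,-0.04,0,0],[0,0,0,0],[0,0,0,0],[0,0,0,0],[0,0,0,0],[0,0,0,0],[0,0,0,0]]]' 8 50
python3 - <<'E'
from tr import *
s,R,g=st();print(s["qd"])
sc=vision.get_calibration("scene")
im=vision.capture('scene');cv2.imwrite('pics/scene16.png',im);crop(im,220,130,340,240,6,'pics/s16.png')
E
```

```text
time_s: 24.05
tcp_pos: [0.4631, -0.1287, 0.1393]
eef_rot: [171.3, 88.6, -37.6]
contact_force: [-0.1, -0.1, -2.1]
gripper_width: 0.0157
t 24.05 tcp [ 0.4631 -0.1287  0.1393] grasp [ 0.4627 -0.1284  0.1581] jaw yaw -28.97676841700385 tilt tool y,z deg [-0.2098  1.3766] F [-0.0766 -0.1203 -2.1388] w 0.015729147489264034
[ 0.129   0.0112 -0.0473  0.0221  0.0316 -0.1119]
```

View pics/s16.png

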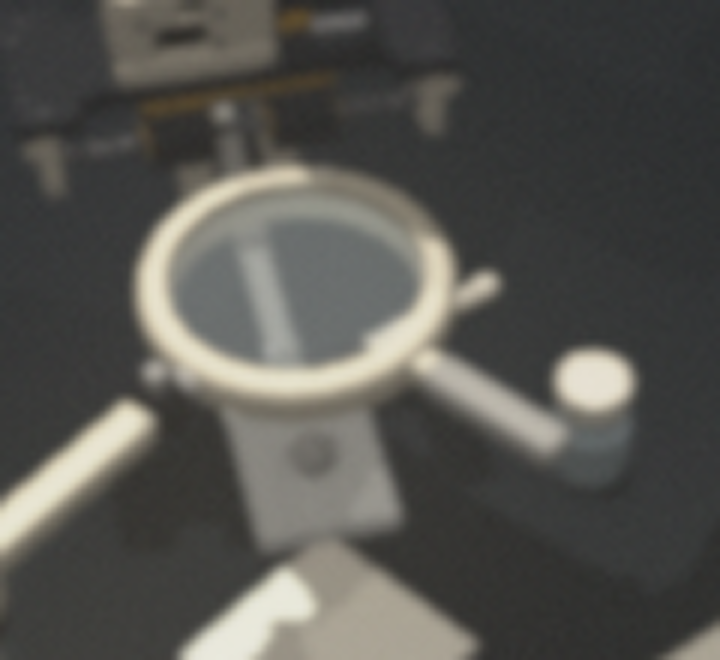

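View pics/scene16.png

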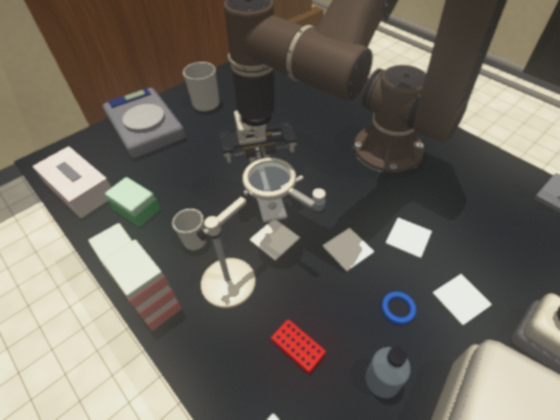

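```bash
python3 -c "
from plant import close_job
print(close_job())"
```

```text
the job is handed in; nothing more can be done
None
```

I set up the magnifier and handed the job in at about 24 s. The arm is still holding the tray, with the ball in its pocket under the middle of the lens.

- **Magnifier:** I took the tile farthest to the robot's right, at side pixel (295, 244); the other three were at (232, 230), (175, 234) and (166, 194). I gripped the grey side handle, brought the head down from about 22° of tilt, swung the lens over the tile and let go.
    - **Position:** The fitted lens centre is about (0.540, 0.011) m and the tile centre about (0.540, 0.0115) m.
    - **Level:** The handle's base and tip came out at the same height. The ring fits from single views disagreed, from −1.5° to +2.3°, so I trust level only to about 2°.
- **Tray:** I gripped its handle with 50 N, lifted it slowly, and held it under the lens.
    - **Position:** In the last picture the ball is in its pocket, about 1 pixel (2–3 mm) from the point 10 cm below the lens centre. I put its height at about 0.149 m.
    - **Stillness:** The arm was still and the wrist force of about 2 N was close to the tray's weight.
    - **Level:** I saw no droop in the tray. The tool itself leans about 1.4° sideways, so the tray may have up to about that much roll.
- **Problems along the way:** Fast moves gradually tilted the tool. I worked that out with corrective moves before the grasp, and used slow moves while carrying the ball.
- **Bystanders:** None looked moved in the final picture. The marker showed only in a slightly earlier wrist picture, where I saw no sign it had been moved.

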